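# Pick the hemmed-in lens from the stock tray

### The arm

A 6-joint arm with a two-finger parallel gripper is mounted at the origin on the work surface. World frame = base frame: x ahead of the robot, y to its left, z up, the work surface at z = 0. Lengths are in m, angles in degrees, forces in N, time in s.
With the tool pointing down it reaches from about 0.3 to 0.75 m from the base axis. Payload 8.5 kg.
Tool frame: the origin (TCP) lies midway between the tips of the shut fingers; the grasp point (between the pads) lies 19 mm behind it; z points along the fingers, y is the line along which they close (so a half turn about z gives the same grasp; the last joint's range is limited). The gripper opens to 85 mm and grips with 20 to 120 N. Pads are 22 mm wide; open, the fingers measure 114 mm over their backs; the gripper's body (76 mm by 85 mm) begins 54 mm behind the grasp point. The pads swing forward as they close: fully open they stand 13 mm farther back than shut.
Start: joints at [62.378, 21.807, 74.336, -0, 83.858, -12.336], TCP at [0.145, 0.531, 0.231] pointing down, gripper open.
Joint ranges: [-178.18, 178.18], [-50.72, 133.34], [12.68, 142.11], [-81.47, 261.47], [9.98, 163.14], [-165.26, 165.26]. Speed limits (degrees/s): [136.94, 136.94, 180, 180, 180, 180].

### API

Orientations are given as a 3x3 rotation matrix whose columns are the frame's x, y, z axes.
In Python, from rig import env, get_image, close_job gives the robot as it stands.
- The arm moves only by the tool step_arm, never from a script. Its argument "targets" is a list of rows, each a list of 2 entries, a list of its own where there are three numbers: the shift along the tool's x, y, z as a fraction of full scale, then the turn, a rotation vector about the tool's x, y, z as a fraction of full scale. In form: [[[x, y, z], [wx, wy, wz]], ...]. A call has 1 to 10 rows; each row is the pose to reach, as a shift and turn from the pose commanded when the call began, along the tool's axes at that moment; what a row does not reach only later rows make up. Full scale, the value 1, is 0.3 m for a shift and 45 degrees for a turn. A row lasts 1/12 s, in which the tool goes at most 41.7 mm and 7.16 degrees, less where a joint would pass 70% of its speed; a pose out of reach is approached as far as the arm can. A call with a number of a shift or a turn outside -1 to 1 is refused whole. A call with a gripper value outside its range is refused whole. "jaw" is the finger opening in mm, from 0 to 85.4, set as the call begins (left out, the last holds). The fingers move at their own pace and stop on an object; "grip_force" is the grip in N (left out, the last holds). Time passes only in rows, so rows that repeat a pose let the fingers close. It gives the time, the measured TCP pose, the force, the opening and the grip force at its end, in the units of the state.
- env.observe(): the state, without advancing time (a new reading comes with each control period).
- get_image(name): name is "scene" or "top" or "wrist"; returns a dict with "img" (420x560x3 uint8, red, green, blue), "z_map" (420x560 float32, m along the optical axis (not along the pixel's ray), 0 where there is no reading), "intrinsics" (3x3 intrinsics, pixels), "rvec" (rotation vector, rad) and "tvec" (3), from world to camera coordinates, as OpenCV has them. Camera axes: x right, y down, z forward; pixel columns grow to the right and rows downward; lengths in m; the calibration is good to about 2 mm. A picture is of the moment at which its call begins.
- close_job(): hands the job in; it is judged then, once.
The state is a dict: "time_s": time; "q": joint angles; "qvel": joint speeds; "joint_efforts": joint torques, N m; "position": TCP position; "tool_rot": TCP orientation; "ft_force": force on the tool from outside, world axes, zero at the start; "wrist_torque": the same for the moment, N m; "grip_width": finger opening in m; "gripper_force": force on a finger pad.
Only numpy, scipy, OpenCV 4.12 (cv2) and the standard library are available. Lean on these libraries where they do the work, as an engineer would, in place of code of your own. Each camera call takes 0.05 s, during which the arm holds its last target. There are 200 camera calls.

### The job

The lens at the back of the metal stock tray is wanted for an order, but a carton, a tin and a small grey parts box hem it in: clear these three out of the way onto the small black rubber mat, as one steady, centred stack with the widest at the bottom and the narrowest on top. With the stack left standing there, lift the lens out and set it down gently, upright, in the empty middle compartment of the grey tote. Then put the carton, the tin and the parts box each back upright in the tray at the spot where it first stood, and leave the jar and the tape roll in the tray as they are.

Things in the scene. Friction and masses are not known exactly. Their poses are not given: they have to be found in the camera images.
- carton: plain brown cardboard carton, square, 66 x 66 mm and 50 mm high, flat top with a paper tape strip along its x; origin at the centre of its underside, z up, x and y square to its sides; stands in the tray next to the lens, 0.15 to 0.32 kg
- tin: round metal tin with a paper label band, 54 mm across and 52 mm high, flat lid; origin at the centre of its underside, z up; stands in the tray next to the lens, 0.2 to 0.4 kg
- partsbox: small square grey plastic parts box with a dark lid seam, 42 x 42 mm and 55 mm high, flat top; origin at the centre of its underside, z up, x and y square to its sides; stands in the tray next to the lens, 0.08 to 0.17 kg
- lens: black camera lens standing upright, glass up, 60 mm across and 48 mm high (the lowest 9 mm narrow to 52 mm); origin at the centre of its underside, z up; 0.2 to 0.4 kg. Carton, tin and parts box stand about 72 mm from it centre to centre, in any arrangement: one in front (tray -x), one left (+y), one right (-y)
- tray: fixed aluminium stock tray, 250 mm (x) by 330 mm (y), floor 3 mm thick, lip 18 mm high all round; origin at the centre of its underside on the bench, x away from the robot, y to the left (turned up to 0.2 rad). The goods stand about square to it; no finger fits between them and the lens, but there is room on their sides that face across the line to the lens
- mat: fixed black rubber mat, 120 x 120 mm, 4 mm thick, on the bench; origin at the centre of its underside, its top 4 mm above it: the side area for the stack
- tote: fixed low grey plastic tote, 180 mm (x) by 220 mm (y), outer walls 50 mm high, floor 4 mm thick; two partitions along x leave an empty middle compartment 101 mm wide (y) and 172 mm long (x), the two side compartments are full (contents up to 42 mm high); origin at the centre of its underside, which is also the centre of the empty compartment; x away from the robot (turned up to 0.2 rad)
- jar: glass jar of screws with a black lid, 44 mm across, 66 mm high, in the back left corner of the tray, loose; to be left alone; origin at the centre of its underside
- taperoll: black roll of tape lying flat, 56 mm across with a 36 mm hole, 19 mm high, in the back right corner of the tray, loose; to be left alone; origin at the centre of its underside
Not all that is in view belongs to the job. What is shaped like the lens but red is not meant. What is shaped like the tin but orange is not meant.

How it is judged:
By the outcome, as a careful person would: the job done as asked, in the order asked, and still so for the second after the job is handed in, with the robot touching nothing.
It also fails if it takes over 136 s, if anything falls off the work surface, if the arm or the gripper's body presses on something with over 40 N, if the wrist force passes 120 N, or if a joint passes its speed limit or range.

## Working session

There is one attempt and no reset: what is moved stays moved. The work goes in short steps, Python scripts to look and compute and a tool call to move; the robot and the scene stay as the last step left them, time stands still between calls to the robot, and variables do not carry over. Pictures are saved under pics/ and viewed, at most 14 in all, crops included, and the job is handed in when it is done.

Besides the shell and the picture viewer there is one more tool, called in YAML: its name, and indented under it one key for each argument. step_arm: Moves the arm, as the interface text tells. Its arguments: {"type":"object","properties":{"targets":{"type":"array","items":{"type":"array"}},"jaw":{"type":"number"},"grip_force":{"type":"number"}},"required":["targets"]}

```bash
ls; mkdir -p pics
cat > h.py <<'E'
import numpy as np, cv2
from rig import env, get_image, close_job
def cam(n):
    d=get_image(n); d['R']=cv2.Rodrigues(np.array(d['rvec'],float))[0]; d['t']=np.array(d['tvec'],float).ravel(); d['K']=np.array(d['intrinsics'],float); return d
def ray(d,u,v,z):
    "pixel -> world point on plane z"
    c=-d['R'].T@d['t']; r=d['R'].T@np.linalg.inv(d['K'])@np.array([u,v,1.]); return c+r*(z-c[2])/r[2]
def cloud(d):
    v,u=np.mgrid[0:420,0:560]; Z=d['z_map']
    p=np.stack([u,v,np.ones_like(u)],-1)@np.linalg.inv(d['K']).T*Z[...,None]
    w=(p-d['t'])@d['R']; w[Z==0]=np.nan; return w
def save(n,img): cv2.imwrite('pics/'+n,cv2.cvtColor(img,cv2.COLOR_RGB2BGR))
E
python3 - <<'E'
from h import *
o=env.observe(); print({k:np.round(v,3).tolist() for k,v in o.items()})
for n in ('scene','top','wrist'):
    d=cam(n); save(n+'0.png',d['img']); np.savez('/tmp/'+n+'.npz',**d); print(n,-d['R'].T@d['t'],d['R'][2])
E
```

```text
pics
{'time_s': 0.0, 'q': [62.38, 21.841, 74.387, -0.002, 83.858, -12.336], 'qvel': [-0.078, 0.043, -0.04, -0.011, -0.122, 0.02], 'joint_efforts': [-0.001, -44.846, -23.127, -0.0, 0.005, -0.0], 'position': [0.145, 0.53, 0.231], 'tool_rot': [[-0.965, 0.264, -0.001], [0.264, 0.965, -0.001], [0.0, -0.001, -1.0]], 'ft_force': [-0.081, 0.073, -0.531], 'wrist_torque': [-0.007, -0.026, -0.028], 'gripper_force': 0.0, 'grip_width': 0.086}
scene [1.04093182 0.51321725 1.01938134] [-0.40571333 -0.42298613 -0.81023418]
top [ 0.38343423 -0.02212348  1.55496119] [ 0.11425003  0.00974086 -0.99340427]
wrist [0.0809658  0.54816105 0.37287551] [ 0.25046263 -0.0687692  -0.96568073]
```

View pics/top0.png

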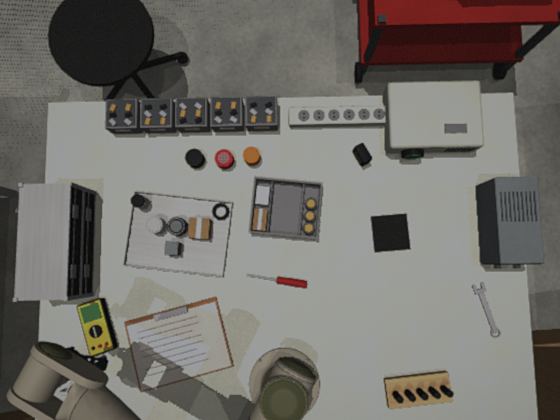

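View pics/scene0.png

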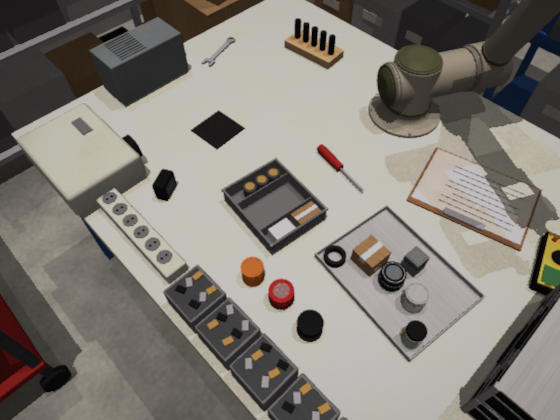

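The top view shows the tray with jar (138,201), tape (221,211), tin (155,225), lens (177,226), carton (199,229) and parts box (172,249). The tote is at (286,209) and the mat at (390,232). The scene view shows the same layout.

Run:
```python
from h import *
for n,pts in (('top',dict(jar=(138,201),tape=(214,211),tin=(155,225),lens=(177,226),carton=(199,229),box=(172,247),traylo=(150,260),tote=(286,209),mat=(390,232),table=(350,290),blk=(195,158))),('scene',dict(jar=(417,329),tin=(416,292),lens=(393,270),carton=(370,248),box=(416,256),mat=(218,129),tote=(275,205)))):
    d=dict(np.load('/tmp/'+n+'.npz')); w=cloud(d)
    for k,(u,v) in pts.items(): print(n,k,np.round(np.nanmedian(w[v-2:v+3,u-2:u+3].reshape(-1,3),0),3), np.round(ray(d,u,v,{'tote':.004,'mat':.004}.get(k,.055)),3))
d=dict(np.load('/tmp/top.npz'))
g=d['img'].max(2)
# mat
m=((g<45)*255).astype(np.uint8); m[:, :365]=0; m[:205]=0; m[260:]=0; m[:,415:]=0
c=max(cv2.findContours(m,0,2)[0],key=cv2.contourArea); b=cv2.boxPoints(cv2.minAreaRect(c)); P=np.array([ray(d,*q,.004) for q in b]); print('mat',P.round(3),P.mean(0),[np.linalg.norm(P[i]-P[i-1]) for i in range(4)])
# tray & tote heights
w=cloud(d)
for nm,(u0,u1,v0,v1),(a,bz),zz in (('tote',(240,335,165,250),(.040,.060),.05),('tray',(115,242,183,285),(.012,.1),.018)):
    m=np.zeros((420,560),np.uint8); s=w[v0:v1,u0:u1,2]; m[v0:v1,u0:u1]=((s>a)&(s<bz))*255
    pts=cv2.findNonZero(m); b=cv2.boxPoints(cv2.minAreaRect(pts)); P=np.array([ray(d,*q,zz) for q in b]); print(nm,P.round(3).tolist(),P.mean(0),[np.linalg.norm(P[i]-P[i-1]) for i in range(4)])
```

```text
top jar [0.59  0.457 0.067] [0.591 0.461 0.055]
top tape [0.559 0.22  0.019] [0.554 0.215 0.055]
top tin [0.512 0.404 0.054] [0.512 0.405 0.055]
top lens [0.508 0.335 0.05 ] [0.508 0.334 0.055]
top carton [0.497 0.263 0.052] [0.497 0.263 0.055]
top box [0.441 0.348 0.059] [0.441 0.349 0.055]
top traylo [0.401 0.434 0.002] [0.401 0.419 0.055]
top tote [ 0.562 -0.017  0.003] [ 0.562 -0.017  0.004]
top mat [ 0.479 -0.359  0.003] [ 0.479 -0.359  0.004]
top table [ 0.292 -0.222 -0.002] [ 0.296 -0.214  0.055]
top blk [0.733 0.279 0.043] [0.73  0.277 0.055]
scene jar [0.59  0.462 0.069] [0.583 0.461 0.055]
scene tin [0.514 0.407 0.056] [0.514 0.407 0.055]
scene lens [0.505 0.336 0.052] [0.507 0.336 0.055]
scene carton [0.498 0.26  0.053] [0.499 0.26  0.055]
scene box [0.439 0.352 0.059] [0.437 0.352 0.055]
scene mat [ 0.479 -0.353  0.004] [ 0.478 -0.355  0.004]
scene tote [ 0.552 -0.02   0.003] [ 0.552 -0.021  0.004]
mat [[ 0.53  -0.299  0.004]
 [ 0.54  -0.413  0.004]
 [ 0.426 -0.419  0.004]
 [ 0.416 -0.306  0.004]] [ 0.4779985  -0.35938791  0.004     ] [np.float64(0.11440015090213873), np.float64(0.11470820408859353), np.float64(0.11442116375071486), np.float64(0.1137408567581395)]
tote [[0.482, 0.107, 0.05], [0.666, 0.089, 0.05], [0.641, -0.136, 0.05], [0.458, -0.115, 0.05]] [ 0.56155872 -0.01384228  0.05      ] [np.float64(0.22331409950305575), np.float64(0.18486148472951758), np.float64(0.22639667670517696), np.float64(0.18424510959953216)]
tray [[0.385, 0.522, 0.018], [0.635, 0.497, 0.018], [0.589, 0.162, 0.018], [0.341, 0.192, 0.018]] [0.48732605 0.34333649 0.018     ] [np.float64(0.33214562358080035), np.float64(0.25097462396673814), np.float64(0.3382984746475039), np.float64(0.2494575671777983)]
```

```bash
cat >> h.py <<'E'
def yawof(R): return np.degrees(np.arctan2(R[1,1],R[0,1]))
def rot(yaw):
    c,s=np.cos(np.radians(yaw)),np.sin(np.radians(yaw)); y=np.array([c,s,0]); z=np.array([0,0,-1.]); return np.c_[np.cross(y,z),y,z]
def plan(*poses):
    "poses (x,y,z,yaw of tool y): prints shift/turn units of each leg, from the pose now"
    from scipy.spatial.transform import Rotation as Ro
    o=env.observe(); p=np.array(o['position']); R=np.array(o['tool_rot']); print('t',round(o['time_s'],2),'at',p.round(4),'yaw',yawof(R).round(2))
    for q in poses:
        Rn=rot(q[3]); s=R.T@(np.array(q[:3])-p)/.3; w=np.degrees(Ro.from_matrix(R.T@Rn).as_rotvec())/45
        print(q,'->',s.round(4).tolist(),w.round(4).tolist(),'rows',max(np.linalg.norm(s)*.3/.0417,np.linalg.norm(w)*45/7.16).round(1)); p=np.array(q[:3]);R=Rn
E
python3 - <<'E'
from h import *
plan((.32,.44,.3,33),(.49,.33,.32,-6.5))
print(dict(np.load('/tmp/wrist.npz'))['K'])
E
```

```text
t 0.15 at [0.1449 0.5304 0.2309] yaw 74.72
(0.32, 0.44, 0.3, 33) -> [-0.6424, -0.1369, -0.2305] [-0.0014, 0.0002, 0.927] rows 5.8
(0.49, 0.33, 0.32, -6.5) -> [-0.6161, 0.2755, -0.0667] [0.0, 0.0, 0.8778] rows 5.5
[[374.6867444    0.         279.43819967]
 [  0.         374.6867444  205.95877446]
 [  0.           0.           1.        ]]
```

step_arm:
  targets:
    - [[-0.642,-0.137,-0.23],[0,0,0.927]]
    - [[-0.642,-0.137,-0.23],[0,0,0.927]]
    - [[-0.642,-0.137,-0.23],[0,0,0.927]]
    - [[-0.642,-0.137,-0.23],[0,0,0.927]]
    - [[-0.642,-0.137,-0.23],[0,0,0.927]]
    - [[-0.642,-0.137,-0.23],[0,0,0.927]]
    - [[-0.642,-0.137,-0.23],[0,0,0.927]]
  jaw: 85
  grip_force: 40

```text
time_s: 0.73
position: [0.3217, 0.4392, 0.3005]
tool_rot: [[-0.539, 0.842, 0.0], [0.842, 0.539, 0.0], [0.0, 0.001, -1.0]]
ft_force: [-0.7, 0.2, 0.7]
grip_width: 0.0851
gripper_force: 0.0
```

step_arm:
  targets:
    - [[-0.616,0.276,-0.067],[0,0,0.878]]
    - [[-0.616,0.276,-0.067],[0,0,0.878]]
    - [[-0.616,0.276,-0.067],[0,0,0.878]]
    - [[-0.616,0.276,-0.067],[0,0,0.878]]
    - [[-0.616,0.276,-0.067],[0,0,0.878]]
    - [[-0.616,0.276,-0.067],[0,0,0.878]]
    - [[-0.616,0.276,-0.067],[0,0,0.878]]
    - [[-0.616,0.276,-0.067],[0,0,0.878]]
    - [[-0.616,0.276,-0.067],[0,0,0.878]]

```text
time_s: 1.48
position: [0.4887, 0.3313, 0.3203]
tool_rot: [[0.108, 0.994, -0.001], [0.994, -0.108, -0.0], [-0.0, -0.001, -1.0]]
ft_force: [-0.0, -0.5, 0.2]
grip_width: 0.085
gripper_force: 0.0
```

Run:
```python
from h import *
d=cam('wrist'); save('w1.png',d['img']); np.savez('/tmp/w1.npz',**d); plan()
```

```text
t 1.53 at [0.4888 0.3313 0.3204] yaw -6.23
```

View pics/w1.png

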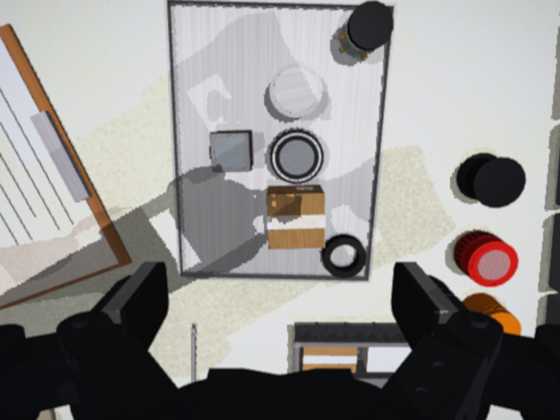

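Wrist view, with +x to the right and +y up: tin (297,92), lens (297,155), carton (297,217), box (232,150), jar (368,27) and tape (344,256).

```bash
cat >> h.py <<'E'
def tops(d,seeds,tol=.006,win=45):
    "top face around a seed pixel: connected pixels near the seed's height; centre by rays onto that height"
    w=cloud(d)[...,2]; out={}
    for k,(u,v) in seeds.items():
        z=np.nanmedian(w[v-4:v+5,u-4:u+5]); m=(np.abs(w-z)<tol).astype(np.uint8); m[:max(0,v-win)]=0;m[v+win:]=0;m[:,:max(0,u-win)]=0;m[:,u+win:]=0
        n,l=cv2.connectedComponents(m); m=(l==l[v,u]).astype(np.uint8)
        zt=np.nanmedian(w[m>0])
        c=max(cv2.findContours(m,0,cv2.CHAIN_APPROX_NONE)[0],key=cv2.contourArea)[:,0]
        P=np.array([ray(d,*q,zt)[:2] for q in c],np.float32)*1000
        r=cv2.minAreaRect(P); ci=cv2.minEnclosingCircle(P); out[k]=r
        print(k,'z',round(float(zt)*1000,1),'rect c',np.round(r[0],1),'size',np.round(r[1],1),'ang',round(r[2],1),'circ',np.round(ci[0],1),round(2*ci[1],1))
    return out
E
python3 - <<'E'
from h import *
d=dict(np.load('/tmp/w1.npz'))
tops(d,dict(tin=(297,92),lens=(297,155),carton=(297,215),box=(232,150),jar=(368,27)))
w=cloud(d)
print('floor z',[np.nanmedian(w[v-4:v+5,u-4:u+5,2]).round(4) for u,v in ((240,50),(200,240),(210,200),(345,100))],'table',w[350:360,240:250,2].mean())
# tray lip inner/outer line by height
z=w[...,2]; m=((z>.010)&(z<.024)).astype(np.uint8)
for v in (60,110,200,240):
    for a,b in ((160,200),(360,400)):
        u=np.where(m[v,a:b])[0]+a
        if len(u): print(v,u.min(),u.max(),ray(d,u.min(),v,.018)[:2].round(4),ray(d,u.max(),v,.018)[:2].round(4))
E
```

```text
tin z 54.7 rect c [513.1 411.2] size [53.6 54.2] ang 83.9 circ [513.5 411.2] 55.0
lens z 51.2 rect c [508.1 341.2] size [59.2 58.3] ang 83.9 circ [507.8 341.3] 60.0
carton z 52.4 rect c [500.4 268.9] size [67.3 66.7] ang 85.6 circ [500.2 268.7] 91.5
box z 57.4 rect c [436.4 354.8] size [42.  43.6] ang 85.2 circ [437.3 354.9] 57.3
jar z 68.5 rect c [590.3 462.3] size [44.  42.8] ang 18.8 circ [590.2 462.3] 44.8
floor z [np.float64(0.0025), np.float64(0.0022), np.float64(0.0022), np.float64(0.0024)] table nan
60 167 170 [0.3762 0.4589] [0.3795 0.4585]
60 387 391 [0.6194 0.4328] [0.6238 0.4323]
110 170 173 [0.3698 0.4054] [0.3732 0.405 ]
110 383 386 [0.6131 0.3793] [0.6165 0.3789]
200 174 177 [0.3553 0.2998] [0.3589 0.2994]
200 374 377 [0.5983 0.2737] [0.602  0.2733]
240 176 179 [0.3485 0.2484] [0.3522 0.248 ]
240 371 374 [0.5924 0.2221] [0.5962 0.2217]
```

Run:
```python
from h import *
print('top');tops(dict(np.load('/tmp/top.npz')),dict(tin=(155,225),lens=(177,226),carton=(199,229),box=(172,247),jar=(138,201)),win=16)
print('scene');tops(dict(np.load('/tmp/scene.npz')),dict(tin=(416,292),lens=(393,270),carton=(370,248),box=(416,256)),win=25)
```

```text
top
tin z 54.4 rect c [512.7 409.7] size [55.  51.6] ang 88.9 circ [513.5 409.3] 55.9
lens z 50.5 rect c [508.5 337.9] size [58.4 58.1] ang 0.6 circ [507.5 339.2] 60.7
carton z 52.0 rect c [500.5 266.3] size [67.2 65.5] ang 86.2 circ [500.5 266.5] 90.6
box z 57.1 rect c [436.2 351.9] size [44.6 41.4] ang 89.0 circ [437.3 352. ] 55.2
jar z 67.3 rect c [591.4 461.7] size [42.6 41.9] ang 0.9 circ [590.6 460.7] 45.8
scene
tin z 55.5 rect c [515.8 409.2] size [54.3 54.7] ang 83.6 circ [516.2 408.6] 57.9
lens z 52.0 rect c [510.5 339. ] size [60.1 59.7] ang 45.8 circ [511.  338.9] 62.8
carton z 53.2 rect c [502.7 266.1] size [67.2 70.4] ang 86.2 circ [503.2 267.2] 92.2
box z 58.2 rect c [440.1 352.5] size [42.5 46. ] ang 85.1 circ [439.6 352.9] 57.6
```

Run:
```python
from h import *
plan((.501,.267,.12,-4.2),(.501,.267,.006,-4.2))
```

```text
t 1.53 at [0.4888 0.3313 0.3204] yaw -6.23
(0.501, 0.267, 0.12, -4.2) -> [-0.2085, 0.064, 0.6681] [-0.0005, 0.0001, -0.045] rows 5.1
(0.501, 0.267, 0.006, -4.2) -> [0.0, 0.0, 0.38] [0.0, 0.0, 0.0] rows 2.7
```

step_arm:
  targets:
    - [[-0.2085,0.064,0.668],[0,0,-0.045]]
    - [[-0.2085,0.064,0.668],[0,0,-0.045]]
    - [[-0.2085,0.064,0.668],[0,0,-0.045]]
    - [[-0.2085,0.064,0.668],[0,0,-0.045]]
    - [[-0.2085,0.064,0.668],[0,0,-0.045]]
    - [[-0.2085,0.064,0.668],[0,0,-0.045]]
    - [[-0.2085,0.064,0.668],[0,0,-0.045]]
    - [[-0.2085,0.064,0.668],[0,0,-0.045]]
    - [[-0.2085,0.064,0.668],[0,0,-0.045]]

```text
time_s: 2.28
position: [0.503, 0.2672, 0.1228]
tool_rot: [[0.076, 0.997, 0.005], [0.997, -0.076, 0.002], [0.002, 0.005, -1.0]]
ft_force: [-0.2, -0.2, 0.1]
grip_width: 0.085
gripper_force: 0.0
```

Run:
```python
from h import *
d=cam('wrist'); save('w2.png',d['img']); np.savez('/tmp/w2.npz',**d); plan((.501,.267,.006,-4.2))
```

```text
t 2.33 at [0.5028 0.2671 0.1226] yaw -4.39
(0.501, 0.267, 0.006, -4.2) -> [-0.0016, -0.0078, 0.3886] [0.0056, -0.0023, -0.0043] rows 2.8
```

View pics/w2.png

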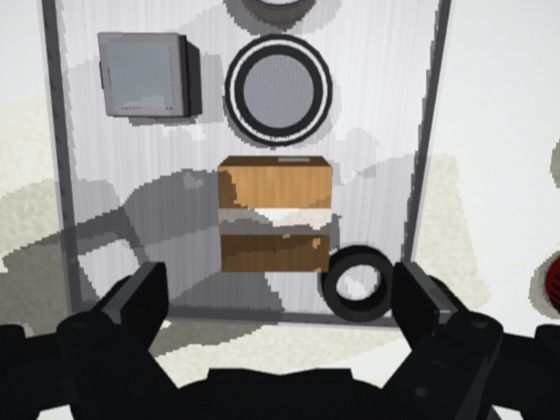

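The carton is at (275,215), the lens at (278,90), and the tape roll at (358,283) is close to where the right finger will land. I'll check that clearance.

Run:
```python
from h import *
d=dict(np.load('/tmp/w2.npz')); tops(d,dict(carton=(275,215),lens=(278,90)),win=75)
for n,box in (('w2',(315,400,240,325)),('w1',(315,375,228,282))):
    d=dict(np.load('/tmp/%s.npz'%n)); a,b,c,e=box
    m=np.zeros((420,560),np.uint8); z=cloud(d)[...,2]; m[c:e,a:b]=((d['img'].max(2)<70)&(z>.014)&(z<.03))[c:e,a:b]*255
    m=cv2.morphologyEx(m,cv2.MORPH_OPEN,np.ones((5,5)))
    cc=max(cv2.findContours(m,0,1)[0],key=cv2.contourArea)[:,0]; P=np.array([ray(d,*q,.021)[:2] for q in cc],np.float32)*1000
    print(n,cv2.minEnclosingCircle(P), np.nanmedian(z[m>0]))
```

```text
carton z 52.5 rect c [499.9 268.2] size [66.2 66.8] ang 85.6 circ [499.8 267.7] 91.7
lens z 51.2 rect c [507.6 340.7] size [58.4 58.9] ang 85.7 circ [507.5 340.6] 59.6
w2 ((556.4273681640625, 204.45970153808594), 29.119016647338867) 0.021124350288317637
w1 ((556.4759521484375, 204.40362548828125), 28.662424087524414) 0.02115194380997881
```

step_arm:
  targets:
    - [[0.001,-0.002,0.12],[0,0,0]]
    - [[0.001,-0.002,0.24],[0,0,0]]
    - [[0.001,-0.002,0.32],[0,0,0]]
    - [[0.001,-0.002,0.36],[0,0,0]]
    - [[0.001,-0.002,0.38],[0,0,0]]
    - [[0.001,-0.002,0.38],[0,0,0]]
    - [[0.001,-0.002,0.38],[0,0,0]]
    - [[0.001,-0.002,0.38],[0,0,0]]

```text
time_s: 3.0
position: [0.5023, 0.2667, 0.0076]
tool_rot: [[0.078, 0.997, 0.003], [0.997, -0.078, 0.001], [0.001, 0.003, -1.0]]
ft_force: [0.5, -0.3, -0.8]
grip_width: 0.0846
gripper_force: 0.0
```

step_arm:
  targets:
    - [[0,0,0],[0,0,0]]
    - [[0,0,0],[0,0,0]]
    - [[0,0,0],[0,0,0]]
    - [[0,0,0],[0,0,0]]
    - [[0,0,0],[0,0,0]]
    - [[0,0,0],[0,0,0]]
  jaw: 50

```text
time_s: 3.5
position: [0.5018, 0.2664, 0.0072]
tool_rot: [[0.078, 0.997, 0.001], [0.997, -0.078, 0.001], [0.001, 0.001, -1.0]]
ft_force: [-1.4, -0.2, 7.5]
grip_width: 0.0658
gripper_force: 45.2
```

Run:
```python
from h import *
o=env.observe();print(o['grip_width'],o['gripper_force'],o['ft_force']); x,y,z=.501,.2675,.006
plan((.501,.2675,.2,-4.4),(.501,.06,.2,-4.4),(.485,-.22,.2,-4.4),(.4785,-.357,.1,-4.4))
```

```text
0.06577479899465116 45.19058167934418 [-1.3808532  -0.17151819  7.54899039]
t 3.5 at [0.5018 0.2664 0.0072] yaw -4.48
(0.501, 0.2675, 0.2, -4.4) -> [0.0038, -0.002, -0.6427] [0.0018, -0.0009, -0.0019] rows 4.6
(0.501, 0.06, 0.2, -4.4) -> [-0.6896, 0.0531, 0.0] [0.0, 0.0, 0.0] rows 5.0
(0.485, -0.22, 0.2, -4.4) -> [-0.9347, 0.0184, 0.0] [0.0, 0.0, 0.0] rows 6.7
(0.4785, -0.357, 0.1, -4.4) -> [-0.457, 0.0134, 0.3333] [0.0, 0.0, 0.0] rows 4.1
```

step_arm:
  targets:
    - [[0,0,-0.03],[0,0,0]]
    - [[0,0,-0.12],[0,0,0]]
    - [[0,0,-0.25],[0,0,0]]
    - [[0,0,-0.38],[0,0,0]]
    - [[-0.06,0.005,-0.5],[0,0,0]]
    - [[-0.18,0.015,-0.6],[0,0,0]]
    - [[-0.31,0.024,-0.64],[0,0,0]]
    - [[-0.44,0.034,-0.64],[0,0,0]]
    - [[-0.57,0.044,-0.64],[0,0,0]]
    - [[-0.69,0.053,-0.64],[0,0,0]]

```text
time_s: 4.33
position: [0.5004, 0.0565, 0.1988]
tool_rot: [[0.078, 0.997, 0.001], [0.997, -0.078, -0.0], [-0.0, 0.001, -1.0]]
ft_force: [0.6, -1.1, -2.5]
grip_width: 0.0655
gripper_force: 46.4
```

step_arm:
  targets:
    - [[-0.13,0.003,0],[0,0,0]]
    - [[-0.26,0.006,0],[0,0,0]]
    - [[-0.39,0.008,0],[0,0,0]]
    - [[-0.52,0.01,0],[0,0,0]]
    - [[-0.65,0.013,0],[0,0,0]]
    - [[-0.78,0.016,0],[0,0,0]]
    - [[-0.88,0.018,0],[0,0,0]]
    - [[-0.935,0.018,0],[0,0,0]]
    - [[-0.935,0.018,0],[0,0,0]]
    - [[-0.935,0.018,0],[0,0,0]]

```text
time_s: 5.17
position: [0.4841, -0.2218, 0.198]
tool_rot: [[0.08, 0.997, -0.001], [0.997, -0.08, 0.001], [0.001, -0.001, -1.0]]
ft_force: [-0.1, 0.1, -3.1]
grip_width: 0.0659
gripper_force: 46.4
```

Run:
```python
from h import *
d=cam('wrist'); save('w3.png',d['img']); np.savez('/tmp/w3.npz',**d)
t=cam('top'); np.savez('/tmp/t3.npz',**t)
a=np.vstack([d['img']]); 
o=env.observe();print(o['grip_width'],o['gripper_force'],o['ft_force']); plan((.4785,-.357,.05,-4.4))
```

```text
0.06558557373923732 46.35612487792969 [-0.21300206  1.06822255 -3.07471825]
t 5.27 at [ 0.4844 -0.2205  0.1982] yaw -4.45
(0.4785, -0.357, 0.05, -4.4) -> [-0.4554, 0.0159, 0.4937] [-0.0004, -0.0006, -0.0011] rows 4.8
```

View pics/w3.png

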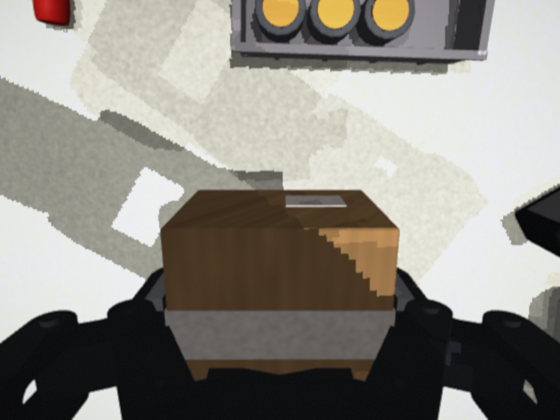

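The carton is held square between the pads and nothing has been knocked. Next I lower it onto the mat.

step_arm:
  targets:
    - [[-0.12,0.004,0.05],[0,0,0]]
    - [[-0.24,0.008,0.12],[0,0,0]]
    - [[-0.35,0.012,0.22],[0,0,0]]
    - [[-0.44,0.016,0.33],[0,0,0]]
    - [[-0.462,0.016,0.44],[0,0,0]]
    - [[-0.462,0.016,0.51],[0,0,0]]
    - [[-0.462,0.016,0.54],[0,0,0]]
    - [[-0.462,0.016,0.555],[0,0,0]]
    - [[-0.462,0.016,0.555],[0,0,0]]
    - [[-0.462,0.016,0.555],[0,0,0]]

```text
time_s: 6.1
position: [0.4794, -0.3598, 0.0332]
tool_rot: [[0.077, 0.997, 0.002], [0.997, -0.077, -0.002], [-0.002, 0.002, -1.0]]
ft_force: [0.3, -0.3, -2.2]
grip_width: 0.0655
gripper_force: 46.1
```

Run:
```python
from h import *
plan((.4785,-.359,.0085,-4.4)); print(env.observe()['ft_force'])
t=cam('top'); s=cam('scene'); np.savez('/tmp/t4.npz',**t); np.savez('/tmp/s4.npz',**s)
d=dict(np.load('/tmp/scene.npz')); m=(d['img'].max(2)<45).astype(np.uint8); m[:105]=0;m[155:]=0;m[:,:185]=0;m[:,250:]=0
c=max(cv2.findContours(m,0,1)[0],key=cv2.contourArea)[:,0]; P=np.array([ray(d,*q,.004)[:2] for q in c],np.float32); print(cv2.minAreaRect(P*1000))
```

```text
t 6.1 at [ 0.4794 -0.3598  0.0332] yaw -4.41
(0.4785, -0.359, 0.0085, -4.4) -> [0.0025, -0.0034, 0.0822] [0.0023, 0.0022, -0.0003] rows 0.6
[ 0.32266354 -0.25338111 -2.24397629]
((479.69140625, -354.97869873046875), (114.4747543334961, 114.7641830444336), 3.6322286128997803)
```

step_arm:
  targets:
    - [[0.006,-0.001,0.02],[0,0,0]]
    - [[0.006,-0.001,0.04],[0,0,0]]
    - [[0.006,-0.001,0.06],[0,0,0]]
    - [[0.006,-0.001,0.07],[0,0,0]]
    - [[0.006,-0.001,0.077],[0,0,0]]
    - [[0.006,-0.001,0.082],[0,0,0]]
    - [[0.006,-0.001,0.083],[0,0,0]]
    - [[0.006,-0.001,0.083],[0,0,0]]
    - [[0.006,-0.001,0.083],[0,0,0]]

```text
time_s: 6.95
position: [0.4781, -0.3579, 0.0082]
tool_rot: [[0.078, 0.997, -0.0], [0.997, -0.078, -0.0], [-0.0, -0.0, -1.0]]
ft_force: [-6.8, 5.7, 14.3]
grip_width: 0.0654
gripper_force: 48.0
```

step_arm:
  targets:
    - [[0,0,0.002],[0,0,0]]
    - [[0,0,0.002],[0,0,0]]

```text
time_s: 7.12
position: [0.478, -0.3579, 0.0082]
tool_rot: [[0.078, 0.997, 0.0], [0.997, -0.078, -0.0], [-0.0, 0.0, -1.0]]
ft_force: [-8.7, 6.9, 19.3]
grip_width: 0.0658
gripper_force: 48.4
```

step_arm:
  targets:
    - [[0,0,0],[0,0,0]]
    - [[0,0,0],[0,0,0]]
    - [[0,0,0],[0,0,0]]
    - [[0,0,0],[0,0,0]]
    - [[0,0,-0.08],[0,0,0]]
    - [[0,0,-0.2],[0,0,0]]
    - [[0,0,-0.33],[0,0,0]]
    - [[0.02,0,-0.46],[0,0,0]]
    - [[0.1,-0.005,-0.56],[0,0,0]]
    - [[0.2,-0.01,-0.62],[0,0,0]]
  jaw: 85

```text
time_s: 7.95
position: [0.4805, -0.2993, 0.1954]
tool_rot: [[0.08, 0.997, 0.004], [0.997, -0.08, -0.004], [-0.004, 0.004, -1.0]]
ft_force: [1.4, 0.9, -0.4]
grip_width: 0.0852
gripper_force: 0.0
```

Run:
```python
from h import *
plan((.5,-.02,.19,-5),(.51,.26,.19,-5),(.5135,.410,.12,-5))
t=cam('wrist'); np.savez('/tmp/w4.npz',**t); save('w4.png',t['img'])
```

```text
t 7.95 at [ 0.4805 -0.2993  0.1954] yaw -4.61
(0.5, -0.02, 0.19, -5) -> [0.9334, -0.0103, 0.0147] [0.0053, 0.0046, 0.0087] rows 6.7
(0.51, 0.26, 0.19, -5) -> [0.9327, -0.0481, 0.0] [0.0, 0.0, 0.0] rows 6.7
(0.5135, 0.41, 0.12, -5) -> [0.4991, -0.032, 0.2333] [0.0, 0.0, 0.0] rows 4.0
```

View pics/w4.png

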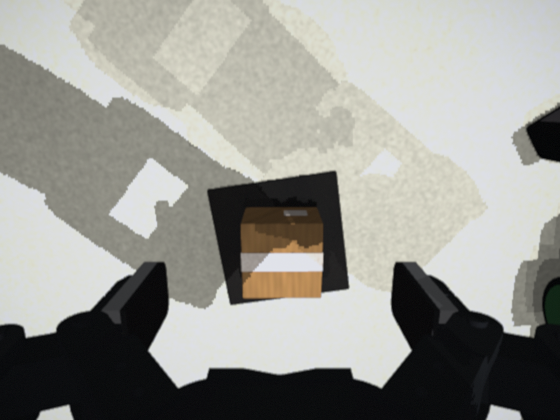

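The carton stands on the mat at (282,255) and is well within its edges.

step_arm:
  targets:
    - [[0.13,0,0],[0,0,0]]
    - [[0.26,0,0],[0,0,0]]
    - [[0.39,0,0],[0,0,0]]
    - [[0.52,-0.003,0],[0,0,0]]
    - [[0.65,-0.005,0],[0,0,0]]
    - [[0.78,-0.008,0],[0,0,0.005]]
    - [[0.91,-0.01,0],[0,0,0.009]]

```text
time_s: 8.58
position: [0.4982, -0.024, 0.1918]
tool_rot: [[0.086, 0.996, -0.0], [0.996, -0.086, 0.0], [0.0, -0.0, -1.0]]
ft_force: [0.5, -1.2, 0.1]
grip_width: 0.0853
gripper_force: 0.0
```

step_arm:
  targets:
    - [[0.13,-0.007,0],[0,0,0]]
    - [[0.26,-0.014,0],[0,0,0]]
    - [[0.39,-0.02,0],[0,0,0]]
    - [[0.52,-0.026,0],[0,0,0]]
    - [[0.65,-0.033,0],[0,0,0]]
    - [[0.78,-0.04,0],[0,0,0]]
    - [[0.91,-0.047,0],[0,0,0]]
    - [[0.97,-0.05,0],[0,0,0]]
    - [[0.97,-0.05,0],[0,0,0]]

```text
time_s: 9.33
position: [0.5077, 0.269, 0.1912]
tool_rot: [[0.081, 0.997, -0.001], [0.997, -0.081, 0.001], [0.001, -0.001, -1.0]]
ft_force: [0.1, -0.1, -0.9]
grip_width: 0.0849
gripper_force: 0.0
```

Run:
```python
from h import *
plan((.5135,.410,.12,-5),(.5135,.410,.01,-5))
d=dict(np.load('/tmp/w4.npz')); tops(d,dict(carton=(282,270)),win=60)
m=(cloud(d)[...,2]<.02)&(d['img'].max(2)<60); m=m.astype(np.uint8); m[:165]=0;m[310:]=0;m[:,:200]=0;m[:,360:]=0
P=np.array([ray(d,*q,.004)[:2] for q in cv2.findNonZero(cv2.morphologyEx(m,cv2.MORPH_OPEN,np.ones((3,3))))[:,0]],np.float32); print(cv2.minAreaRect(P*1000))
w=cam('wrist'); np.savez('/tmp/w5.npz',**w); save('w5.png',w['img'])
```

```text
t 9.33 at [0.5077 0.269  0.1912] yaw -4.64
(0.5135, 0.41, 0.12, -5) -> [0.4699, -0.0187, 0.2378] [-0.0008, -0.0007, 0.0081] rows 3.8
(0.5135, 0.41, 0.01, -5) -> [0.0, 0.0, 0.3667] [0.0, 0.0, 0.0] rows 2.6
carton z 53.4 rect c [ 477.7 -355.8] size [67.6 66.6] ang 86.1 circ [ 477.5 -356. ] 92.2
((476.7367248535156, -356.97357177734375), (117.54995727539062, 117.44945526123047), 3.854783296585083)
```

View pics/w5.png

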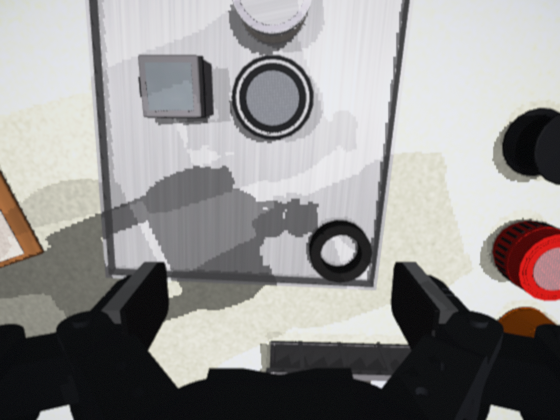

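The tray shows the tin (272,10), lens (272,97), box (173,87) and tape (340,250), all undisturbed.

step_arm:
  targets:
    - [[0.13,-0.005,0],[0,0,0]]
    - [[0.26,-0.01,0.03],[0,0,0.004]]
    - [[0.38,-0.015,0.08],[0,0,0.008]]
    - [[0.46,-0.019,0.16],[0,0,0.008]]
    - [[0.473,-0.019,0.238],[0,0,0.008]]
    - [[0.473,-0.019,0.27],[0,0,0.008]]
    - [[0.473,-0.019,0.35],[0,0,0.008]]
    - [[0.473,-0.019,0.43],[0,0,0.008]]
    - [[0.473,-0.019,0.5],[0,0,0.008]]
    - [[0.473,-0.019,0.5],[0,0,0.008]]

```text
time_s: 10.22
position: [0.5137, 0.4046, 0.0384]
tool_rot: [[0.093, 0.996, -0.006], [0.996, -0.093, -0.004], [-0.004, -0.006, -1.0]]
ft_force: [-0.2, -0.8, -1.0]
grip_width: 0.0849
gripper_force: 0.0
```

Run:
```python
from h import *
plan((.5133,.410,.01,-5))
```

```text
t 10.22 at [0.5137 0.4046 0.0384] yaw -5.36
(0.5133, 0.41, 0.01, -5) -> [0.0182, -0.0023, 0.0946] [-0.0076, 0.0055, -0.008] rows 0.7
```

step_arm:
  targets:
    - [[0,0,0.03],[0,0,0]]
    - [[0,0,0.03],[0,0,0]]
    - [[0,0,0.03],[0,0,0]]

```text
time_s: 10.47
position: [0.5154, 0.407, 0.0342]
tool_rot: [[0.092, 0.996, 0.001], [0.996, -0.092, 0.001], [0.001, 0.001, -1.0]]
ft_force: [0.7, 0.3, 0.0]
grip_width: 0.0849
gripper_force: 0.0
```

Run:
```python
from h import *
plan((.5133,.410,.01,-5))
```

```text
t 10.47 at [0.5154 0.407  0.0342] yaw -5.29
(0.5133, 0.41, 0.01, -5) -> [0.0092, -0.0079, 0.0805] [0.0016, -0.0009, -0.0064] rows 0.6
```

step_arm:
  targets:
    - [[0.009,-0.006,0.03],[0,0,-0.006]]
    - [[0.009,-0.006,0.055],[0,0,-0.006]]
    - [[0.009,-0.006,0.075],[0,0,-0.006]]
    - [[0.009,-0.006,0.08],[0,0,-0.006]]
    - [[0.009,-0.006,0.08],[0,0,-0.006]]
    - [[0.009,-0.006,0.08],[0,0,-0.006]]
    - [[0.009,-0.006,0.08],[0,0,-0.006]]

```text
time_s: 11.05
position: [0.5133, 0.4103, 0.0093]
tool_rot: [[0.087, 0.996, 0.0], [0.996, -0.087, 0.0], [0.0, 0.0, -1.0]]
ft_force: [-0.4, -0.3, 0.1]
grip_width: 0.0849
gripper_force: 0.0
```

Run:
```python
from h import *
plan((.5133,.410,.01,-5)); 
for n in ('wrist','wrist'): d=cam(n); plan((.5133,.410,.01,-5))
```

```text
t 11.05 at [0.5133 0.4103 0.0093] yaw -4.98
(0.5133, 0.41, 0.01, -5) -> [-0.001, 0.0, -0.0023] [0.0006, -0.0004, 0.0004] rows 0.0
t 11.1 at [0.5133 0.4103 0.0094] yaw -4.98
(0.5133, 0.41, 0.01, -5) -> [-0.0011, -0.0, -0.0021] [0.0007, -0.0005, 0.0004] rows 0.0
t 11.15 at [0.5133 0.4103 0.0093] yaw -4.98
(0.5133, 0.41, 0.01, -5) -> [-0.001, 0.0001, -0.0022] [0.0006, -0.0004, 0.0005] rows 0.0
```

step_arm:
  targets:
    - [[0,0,0],[0,0,0]]
    - [[0,0,0],[0,0,0]]
    - [[0,0,0],[0,0,0]]
    - [[0,0,0],[0,0,0]]
    - [[0,0,0],[0,0,0]]
    - [[0,0,0],[0,0,0]]
    - [[0,0,0],[0,0,0]]
  jaw: 35

```text
time_s: 11.73
position: [0.5133, 0.4103, 0.0094]
tool_rot: [[0.087, 0.996, 0.001], [0.996, -0.087, 0.0], [0.0, 0.001, -1.0]]
ft_force: [0.1, -0.4, 4.0]
grip_width: 0.0533
gripper_force: 42.4
```

Run:
```python
from h import *
plan((.5133,.410,.23,-5),(.508,.20,.23,-5),(.495,-.09,.23,-5),(.4778,-.3568,.23,-5),(.4778,-.3568,.075,-5))
```

```text
t 11.73 at [0.5133 0.4103 0.0094] yaw -4.98
(0.5133, 0.41, 0.23, -5) -> [-0.0007, 0.0004, -0.7354] [0.0006, -0.0004, 0.0004] rows 5.3
(0.508, 0.2, 0.23, -5) -> [-0.6989, 0.0434, 0.0] [0.0, 0.0, 0.0] rows 5.0
(0.495, -0.09, 0.23, -5) -> [-0.9668, 0.0411, 0.0] [0.0, 0.0, 0.0] rows 7.0
(0.4778, -0.3568, 0.23, -5) -> [-0.8909, 0.0204, 0.0] [0.0, 0.0, 0.0] rows 6.4
(0.4778, -0.3568, 0.075, -5) -> [0.0, 0.0, 0.5167] [0.0, 0.0, 0.0] rows 3.7
```

step_arm:
  targets:
    - [[0,0,-0.03],[0,0,0]]
    - [[0,0,-0.12],[0,0,0]]
    - [[0,0,-0.25],[0,0,0]]
    - [[0,0,-0.38],[0,0,0]]
    - [[0,0,-0.5],[0,0,0]]
    - [[-0.08,0.005,-0.6],[0,0,0]]
    - [[-0.2,0.013,-0.68],[0,0,0]]
    - [[-0.33,0.021,-0.72],[0,0,0]]
    - [[-0.46,0.029,-0.735],[0,0,0]]
    - [[-0.59,0.037,-0.735],[0,0,0]]

```text
time_s: 12.57
position: [0.5084, 0.2313, 0.231]
tool_rot: [[0.086, 0.996, 0.002], [0.996, -0.086, 0.0], [0.0, 0.002, -1.0]]
ft_force: [1.3, -0.7, -2.6]
grip_width: 0.0532
gripper_force: 42.9
```

step_arm:
  targets:
    - [[-0.13,0.008,0],[0,0,0]]
    - [[-0.26,0.014,0],[0,0,0]]
    - [[-0.39,0.02,0],[0,0,0]]
    - [[-0.52,0.026,0],[0,0,0]]
    - [[-0.65,0.032,0],[0,0,0]]
    - [[-0.78,0.037,0],[0,0,0]]
    - [[-0.91,0.042,0],[0,0,0]]
    - [[-0.98,0.044,0],[0,0,0]]

```text
time_s: 13.23
position: [0.4957, -0.0645, 0.2295]
tool_rot: [[0.089, 0.996, -0.001], [0.996, -0.089, -0.001], [-0.001, -0.001, -1.0]]
ft_force: [0.3, -0.0, -2.4]
grip_width: 0.0528
gripper_force: 42.9
```

Run:
```python
from h import *
plan((.4778,-.3568,.23,-5),(.4778,-.3568,.075,-5))
```

```text
t 13.23 at [ 0.4957 -0.0645  0.2295] yaw -5.12
(0.4778, -0.3568, 0.23, -5) -> [-0.9757, 0.0276, -0.001] [-0.001, 0.001, -0.0027] rows 7.0
(0.4778, -0.3568, 0.075, -5) -> [0.0, 0.0, 0.5167] [0.0, 0.0, 0.0] rows 3.7
```

step_arm:
  targets:
    - [[-0.13,0.004,0],[0,0,0]]
    - [[-0.26,0.008,0],[0,0,0]]
    - [[-0.39,0.012,0],[0,0,0]]
    - [[-0.52,0.015,0],[0,0,0]]
    - [[-0.65,0.018,0],[0,0,0]]
    - [[-0.78,0.022,0],[0,0,0]]
    - [[-0.9,0.026,0.02],[0,0,0]]
    - [[-0.967,0.028,0.06],[0,0,0]]
    - [[-0.967,0.028,0.12],[0,0,0]]
    - [[-0.967,0.028,0.12],[0,0,0]]

```text
time_s: 14.07
position: [0.478, -0.3508, 0.1898]
tool_rot: [[0.089, 0.996, -0.005], [0.996, -0.089, 0.005], [0.005, -0.005, -1.0]]
ft_force: [-0.3, 1.0, -3.8]
grip_width: 0.0532
gripper_force: 42.9
```

step_arm:
  targets:
    - [[0,0,0.1],[0,0,0]]
    - [[0,0,0.2],[0,0,0]]
    - [[0,0,0.28],[0,0,0]]
    - [[0,0,0.34],[0,0,0]]
    - [[0,0,0.36],[0,0,0]]
    - [[0,0,0.36],[0,0,0]]
    - [[0,0,0.36],[0,0,0]]
    - [[0,0,0.36],[0,0,0]]

```text
time_s: 14.73
position: [0.4803, -0.3512, 0.0873]
tool_rot: [[0.087, 0.996, 0.002], [0.996, -0.086, -0.002], [-0.002, 0.002, -1.0]]
ft_force: [-1.0, 0.4, -2.5]
grip_width: 0.053
gripper_force: 43.0
```

Run:
```python
from h import *
w=cam('wrist'); np.savez('/tmp/w6.npz',**w); save('w6.png',w['img'])
plan((.4778,-.3568,.062,-5))
```

```text
t 14.78 at [ 0.4802 -0.3512  0.0872] yaw -4.97
(0.4778, -0.3568, 0.062, -5) -> [-0.019, -0.0065, 0.0841] [0.0025, 0.0024, 0.0008] rows 0.6
```

View pics/w6.png

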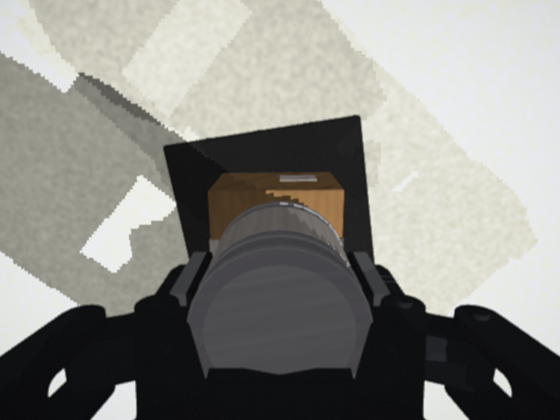

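The tin is held upright above the carton at (280,300). I lower it in two steps with a position correction.

step_arm:
  targets:
    - [[-0.019,-0.007,0.02],[0,0,0]]
    - [[-0.019,-0.007,0.045],[0,0,0]]
    - [[-0.019,-0.007,0.06],[0,0,0]]
    - [[-0.019,-0.007,0.07],[0,0,0]]
    - [[-0.019,-0.007,0.07],[0,0,0]]
    - [[-0.019,-0.007,0.07],[0,0,0]]
    - [[-0.019,-0.007,0.07],[0,0,0]]

```text
time_s: 15.37
position: [0.4772, -0.3564, 0.0647]
tool_rot: [[0.087, 0.996, 0.0], [0.996, -0.087, -0.0], [-0.0, 0.0, -1.0]]
ft_force: [-0.2, -0.9, -1.8]
grip_width: 0.0533
gripper_force: 43.0
```

Run:
```python
from h import *
plan((.4778,-.3568,.061,-5)); print(env.observe()['ft_force'])
```

```text
t 15.37 at [ 0.4772 -0.3564  0.0647] yaw -4.98
(0.4778, -0.3568, 0.061, -5) -> [-0.0012, 0.0022, 0.0122] [0.0003, 0.0003, 0.0005] rows 0.1
[-0.24326694 -0.89330904 -1.77027119]
```

step_arm:
  targets:
    - [[-0.001,0.002,0.005],[0,0,0]]
    - [[-0.001,0.002,0.009],[0,0,0]]
    - [[-0.001,0.002,0.013],[0,0,0]]
    - [[-0.001,0.002,0.013],[0,0,0]]
    - [[-0.001,0.002,0.013],[0,0,0]]

```text
time_s: 15.78
position: [0.4776, -0.3567, 0.0606]
tool_rot: [[0.087, 0.996, -0.0], [0.996, -0.087, 0.0], [0.0, -0.0, -1.0]]
ft_force: [-0.7, 0.1, -2.2]
grip_width: 0.0533
gripper_force: 43.2
```

step_arm:
  targets:
    - [[0,0,0.0015],[0,0,0]]
    - [[0,0,0.003],[0,0,0]]
    - [[0,0,0.003],[0,0,0]]

```text
time_s: 16.03
position: [0.4776, -0.3567, 0.0604]
tool_rot: [[0.087, 0.996, 0.0], [0.996, -0.087, -0.0], [-0.0, 0.0, -1.0]]
ft_force: [-1.8, 2.0, 4.2]
grip_width: 0.0534
gripper_force: 43.5
```

step_arm:
  targets:
    - [[0,0,0],[0,0,0]]
    - [[0,0,0],[0,0,0]]
    - [[0,0,0],[0,0,0]]
    - [[0,0,0],[0,0,0]]
    - [[0,0,0],[0,0,0]]
    - [[0,0,-0.06],[0,0,0]]
    - [[0,0,-0.18],[0,0,0]]
    - [[0,0,-0.31],[0,0,0]]
    - [[0,0,-0.44],[0,0,0]]
    - [[0,0,-0.52],[0,0,0]]
  jaw: 85

```text
time_s: 16.87
position: [0.4781, -0.3572, 0.22]
tool_rot: [[0.087, 0.996, 0.003], [0.996, -0.087, -0.004], [-0.004, 0.004, -1.0]]
ft_force: [-1.0, -0.3, -0.1]
grip_width: 0.0847
gripper_force: 0.0
```

Run:
```python
from h import *
plan((.48,-.08,.24,25),(.46,.19,.22,58),(.427,.353,.19,85))
w=cam('wrist'); np.savez('/tmp/w7.npz',**w); save('w7.png',w['img'])
```

```text
t 16.87 at [ 0.4781 -0.3572  0.22  ] yaw -4.97
(0.48, -0.08, 0.24, 25) -> [0.9207, -0.0735, -0.0701] [0.0035, 0.0056, -0.6661] rows 6.7
(0.46, 0.19, 0.22, 58) -> [0.8439, 0.3199, 0.0667] [0.0, 0.0, -0.7333] rows 6.5
(0.427, 0.353, 0.19, 85) -> [0.3812, 0.4025, 0.1] [0.0, 0.0, -0.6] rows 4.1
```

View pics/w7.png

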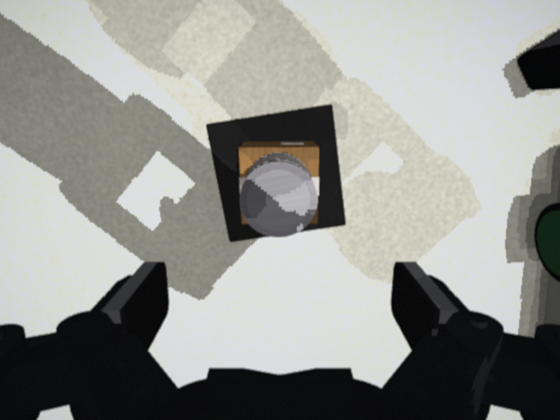

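The tin stands on the carton at (278,195). On to the parts box, and I'll measure the stack on the way.

step_arm:
  targets:
    - [[0.12,-0.01,-0.01],[0,0,0]]
    - [[0.25,-0.02,-0.03],[0,0,-0.1]]
    - [[0.38,-0.03,-0.04],[0,0,-0.22]]
    - [[0.51,-0.04,-0.05],[0,0,-0.34]]
    - [[0.64,-0.05,-0.06],[0,0,-0.46]]
    - [[0.77,-0.06,-0.07],[0,0,-0.58]]
    - [[0.9,-0.072,-0.07],[0,0,-0.666]]
    - [[0.92,-0.074,-0.07],[0,0,-0.666]]

```text
time_s: 17.58
position: [0.4787, -0.075, 0.2369]
tool_rot: [[-0.429, 0.903, 0.0], [0.903, 0.429, 0.001], [0.001, 0.001, -1.0]]
ft_force: [0.6, 0.7, -0.7]
grip_width: 0.0848
gripper_force: 0.0
```

step_arm:
  targets:
    - [[0.12,0.045,0.01],[0,0,-0.1]]
    - [[0.24,0.09,0.02],[0,0,-0.22]]
    - [[0.36,0.135,0.03],[0,0,-0.34]]
    - [[0.48,0.18,0.04],[0,0,-0.46]]
    - [[0.6,0.225,0.05],[0,0,-0.58]]
    - [[0.72,0.27,0.06],[0,0,-0.7]]
    - [[0.84,0.318,0.067],[0,0,-0.733]]
    - [[0.844,0.32,0.067],[0,0,-0.733]]

```text
time_s: 18.25
position: [0.4584, 0.195, 0.2159]
tool_rot: [[-0.851, 0.525, -0.001], [0.525, 0.851, 0.001], [0.002, 0.001, -1.0]]
ft_force: [-0.1, 0.5, -0.5]
grip_width: 0.0848
gripper_force: 0.0
```

step_arm:
  targets:
    - [[0.09,0.095,0.02],[0,0,-0.13]]
    - [[0.18,0.19,0.05],[0,0,-0.28]]
    - [[0.27,0.285,0.08],[0,0,-0.43]]
    - [[0.36,0.38,0.1],[0,0,-0.56]]
    - [[0.381,0.4025,0.1],[0,0,-0.6]]
    - [[0.381,0.4025,0.1],[0,0,-0.6]]
    - [[0.381,0.4025,0.1],[0,0,-0.6]]
    - [[0.381,0.4025,0.1],[0,0,-0.6]]

```text
time_s: 18.92
position: [0.4272, 0.352, 0.1867]
tool_rot: [[-0.996, 0.09, 0.0], [0.09, 0.996, -0.0], [-0.0, -0.0, -1.0]]
ft_force: [-0.2, 0.2, -0.1]
grip_width: 0.0845
gripper_force: 0.0
```

Run:
```python
from h import *
d=dict(np.load('/tmp/w7.npz')); tops(d,dict(tin=(275,200)),win=70)
w=cam('wrist'); np.savez('/tmp/w8.npz',**w); save('w8.png',w['img'])
plan((.437,.353,.11,85),(.437,.353,.01,85))
```

```text
tin z 105.6 rect c [ 477.4 -355.7] size [54.5 54.5] ang 85.0 circ [ 477.2 -355.6] 55.2
t 18.97 at [0.4273 0.3519 0.1869] yaw 84.8
(0.437, 0.353, 0.11, 85) -> [-0.0316, 0.0066, 0.2562] [-0.0001, 0.0005, -0.0044] rows 1.9
(0.437, 0.353, 0.01, 85) -> [0.0, 0.0, 0.3333] [0.0, 0.0, 0.0] rows 2.4
```

View pics/w8.png

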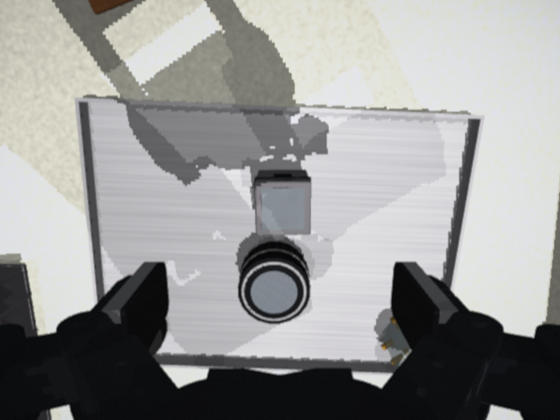

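The tin sits concentric on the carton to within 0.5 mm. Here the box is at (282,205) and the lens at (274,285).

Run:
```python
from h import *
d=dict(np.load('/tmp/w8.npz')); tops(d,dict(box=(283,208),lens=(274,288)),win=60)
```

```text
box z 57.7 rect c [434.2 354.1] size [41.4 44.3] ang 86.1 circ [435.4 354.4] 57.8
lens z 51.4 rect c [505.4 340.7] size [58.3 60.2] ang 84.9 circ [505.6 340.6] 61.8
```

step_arm:
  targets:
    - [[-0.03,0.007,0.1],[0,0,-0.01]]
    - [[-0.03,0.007,0.22],[0,0,-0.016]]
    - [[-0.03,0.007,0.34],[0,0,-0.016]]
    - [[-0.03,0.007,0.45],[0,0,-0.016]]
    - [[-0.03,0.007,0.54],[0,0,-0.016]]
    - [[-0.03,0.007,0.57],[0,0,-0.016]]
    - [[-0.03,0.007,0.585],[0,0,-0.016]]
    - [[-0.03,0.007,0.585],[0,0,-0.016]]
    - [[-0.03,0.007,0.585],[0,0,-0.016]]
    - [[-0.03,0.007,0.585],[0,0,-0.016]]

```text
time_s: 19.8
position: [0.4367, 0.3548, 0.0128]
tool_rot: [[-0.997, 0.075, 0.003], [0.075, 0.997, 0.001], [-0.003, 0.002, -1.0]]
ft_force: [0.4, 0.7, -0.3]
grip_width: 0.0845
gripper_force: 0.0
```

Run:
```python
from h import *
plan((.4365,.3538,.01,85.5))
```

```text
t 19.8 at [0.4367 0.3548 0.0128] yaw 85.68
(0.4365, 0.3538, 0.01, 85.5) -> [0.0005, -0.0034, 0.0095] [0.002, 0.0035, 0.004] rows 0.1
```

step_arm:
  targets:
    - [[0,-0.002,0.004],[0,0,0.002]]
    - [[0,-0.002,0.004],[0,0,0.002]]
    - [[0,-0.002,0.004],[0,0,0.002]]
    - [[0,-0.002,0.004],[0,0,0.002]]

```text
time_s: 20.13
position: [0.4358, 0.354, 0.0102]
tool_rot: [[-0.997, 0.077, 0.0], [0.077, 0.997, 0.0], [-0.0, 0.0, -1.0]]
ft_force: [0.2, 0.3, 0.2]
grip_width: 0.085
gripper_force: 0.0
```

step_arm:
  targets:
    - [[0,0,0],[0,0,0]]
    - [[0,0,0],[0,0,0]]
    - [[0,0,0],[0,0,0]]
    - [[0,0,0],[0,0,0]]
    - [[0,0,0],[0,0,0]]
    - [[0,0,0],[0,0,0]]
    - [[0,0,0],[0,0,0]]
    - [[0,0,0],[0,0,0]]
  jaw: 25
  grip_force: 30

```text
time_s: 20.8
position: [0.4358, 0.354, 0.01]
tool_rot: [[-0.997, 0.077, 0.0], [0.077, 0.997, 0.0], [-0.0, 0.0, -1.0]]
ft_force: [-0.4, -0.0, 1.6]
grip_width: 0.0416
gripper_force: 31.5
```

Run:
```python
from h import *
plan((.4365,.3538,.28,85.5),(.45,.15,.28,85.5),(.465,-.13,.28,85.5),(.4775,-.3572,.28,85.5))
```

```text
t 20.8 at [0.4358 0.354  0.01  ] yaw 85.6
(0.4365, 0.3538, 0.28, 85.5) -> [-0.0025, -0.0003, -0.9] [0.0001, 0.0002, 0.0023] rows 6.5
(0.45, 0.15, 0.28, 85.5) -> [-0.0982, -0.6737, 0.0] [0.0, 0.0, 0.0] rows 4.9
(0.465, -0.13, 0.28, 85.5) -> [-0.1231, -0.9265, 0.0] [0.0, 0.0, 0.0] rows 6.7
(0.4775, -0.3572, 0.28, 85.5) -> [-0.101, -0.7517, 0.0] [0.0, 0.0, 0.0] rows 5.5
```

step_arm:
  targets:
    - [[0,0,-0.03],[0,0,0]]
    - [[0,0,-0.12],[0,0,0]]
    - [[0,0,-0.25],[0,0,0]]
    - [[0,0,-0.38],[0,0,0]]
    - [[-0.005,-0.03,-0.5],[0,0,0]]
    - [[-0.015,-0.1,-0.6],[0,0,0]]
    - [[-0.03,-0.2,-0.7],[0,0,0]]
    - [[-0.045,-0.3,-0.78],[0,0,0]]
    - [[-0.06,-0.41,-0.85],[0,0,0]]
    - [[-0.075,-0.53,-0.88],[0,0,0]]

```text
time_s: 21.63
position: [0.446, 0.1927, 0.2772]
tool_rot: [[-0.997, 0.076, 0.004], [0.076, 0.997, 0.001], [-0.004, 0.001, -1.0]]
ft_force: [0.9, -0.1, -0.6]
grip_width: 0.0418
gripper_force: 31.1
```

step_arm:
  targets:
    - [[-0.02,-0.13,0],[0,0,0]]
    - [[-0.04,-0.26,0],[0,0,0]]
    - [[-0.055,-0.39,0],[0,0,0]]
    - [[-0.07,-0.52,0],[0,0,0]]
    - [[-0.09,-0.65,0],[0,0,0]]
    - [[-0.11,-0.78,0],[0,0,0]]
    - [[-0.12,-0.9,0],[0,0,0]]
    - [[-0.13,-0.96,0],[0,0,0]]

```text
time_s: 22.3
position: [0.4622, -0.0998, 0.2741]
tool_rot: [[-0.997, 0.079, -0.001], [0.079, 0.997, -0.001], [0.0, -0.001, -1.0]]
ft_force: [0.5, 0.2, -1.6]
grip_width: 0.0413
gripper_force: 31.2
```

Run:
```python
from h import *
print(env.observe()['grip_width'])
plan((.477,-.3572,.26,85.5),(.477,-.3572,.13,85.5))
```

```text
0.041345602926992464
t 22.3 at [ 0.4622 -0.0998  0.2741] yaw 85.44
(0.477, -0.3572, 0.26, 85.5) -> [-0.1175, -0.8513, 0.0477] [-0.0009, -0.0006, -0.0013] rows 6.2
(0.477, -0.3572, 0.13, 85.5) -> [0.0, 0.0, 0.4333] [0.0, 0.0, 0.0] rows 3.1
```

step_arm:
  targets:
    - [[-0.02,-0.13,0],[0,0,0]]
    - [[-0.04,-0.26,0],[0,0,0]]
    - [[-0.055,-0.39,0],[0,0,0]]
    - [[-0.07,-0.52,0.01],[0,0,0]]
    - [[-0.09,-0.65,0.02],[0,0,0]]
    - [[-0.107,-0.77,0.03],[0,0,0]]
    - [[-0.115,-0.84,0.048],[0,0,0]]
    - [[-0.1175,-0.851,0.048],[0,0,0]]
    - [[-0.1175,-0.851,0.048],[0,0,0]]
    - [[-0.1175,-0.851,0.048],[0,0,0]]

```text
time_s: 23.13
position: [0.4783, -0.3528, 0.2598]
tool_rot: [[-0.997, 0.076, -0.0], [0.076, 0.997, 0.001], [0.0, 0.001, -1.0]]
ft_force: [0.6, -0.3, -0.7]
grip_width: 0.0416
gripper_force: 31.2
```

step_arm:
  targets:
    - [[0,0,0.1],[0,0,0]]
    - [[0,0,0.2],[0,0,0]]
    - [[0,0,0.29],[0,0,0]]
    - [[0,0,0.35],[0,0,0]]
    - [[0,0,0.39],[0,0,0]]
    - [[0,0,0.4],[0,0,0]]
    - [[0,0,0.4],[0,0,0]]
    - [[0,0,0.4],[0,0,0]]
    - [[0,0,0.4],[0,0,0]]

```text
time_s: 23.88
position: [0.4789, -0.3537, 0.141]
tool_rot: [[-0.997, 0.076, 0.002], [0.076, 0.997, -0.002], [-0.002, -0.002, -1.0]]
ft_force: [0.2, 0.5, -1.6]
grip_width: 0.0416
gripper_force: 31.3
```

Run:
```python
from h import *
w=cam('wrist'); np.savez('/tmp/w9.npz',**w); s=cam('scene'); np.savez('/tmp/s9.npz',**s); save('ws9.png',np.hstack([w['img'][120:],cv2.resize(s['img'][60:185,160:285],(240,300))]))
plan((.477,-.3572,.118,85.5))
```

```text
t 23.98 at [ 0.4787 -0.3538  0.1407] yaw 85.62
(0.477, -0.3572, 0.118, 85.5) -> [0.0049, -0.0116, 0.0755] [-0.0017, 0.0018, 0.0026] rows 0.6
```

View pics/ws9.png

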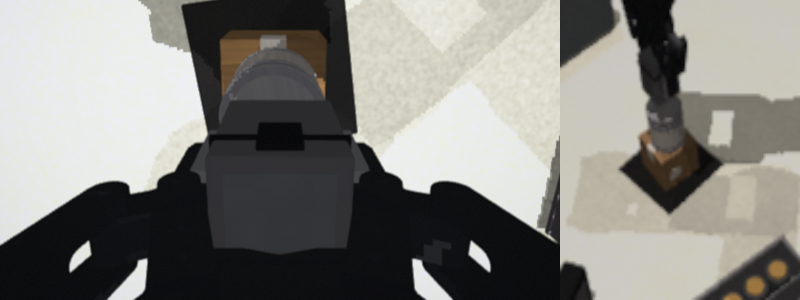

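The box is held upright above the tin and centred on the stack axis. I correct the position and lower it.

step_arm:
  targets:
    - [[0.005,-0.01,0.02],[0,0,0]]
    - [[0.005,-0.01,0.045],[0,0,0]]
    - [[0.005,-0.01,0.065],[0,0,0]]
    - [[0.005,-0.01,0.075],[0,0,0]]
    - [[0.005,-0.01,0.075],[0,0,0]]
    - [[0.005,-0.01,0.075],[0,0,0]]
    - [[0.005,-0.01,0.075],[0,0,0]]
    - [[0.005,-0.01,0.075],[0,0,0]]

```text
time_s: 24.65
position: [0.4768, -0.3567, 0.1173]
tool_rot: [[-0.997, 0.077, 0.0], [0.077, 0.997, -0.0], [-0.0, -0.0, -1.0]]
ft_force: [-0.7, -0.6, -1.1]
grip_width: 0.0417
gripper_force: 31.3
```

Run:
```python
from h import *
plan((.477,-.3572,.1132,85.5)); print(env.observe()['ft_force'])
```

```text
t 24.65 at [ 0.4768 -0.3567  0.1173] yaw 85.61
(0.477, -0.3572, 0.1132, 85.5) -> [-0.0009, -0.0016, 0.0137] [-0.0005, 0.0005, 0.0024] rows 0.1
[-0.68531151 -0.59778491 -1.13778502]
```

step_arm:
  targets:
    - [[-0.001,-0.002,0.005],[0,0,0]]
    - [[-0.001,-0.002,0.01],[0,0,0]]
    - [[-0.001,-0.002,0.0135],[0,0,0]]
    - [[-0.001,-0.002,0.0135],[0,0,0]]
    - [[-0.001,-0.002,0.0135],[0,0,0]]

```text
time_s: 25.07
position: [0.4769, -0.3572, 0.113]
tool_rot: [[-0.997, 0.077, 0.0], [0.077, 0.997, -0.0], [-0.0, -0.0, -1.0]]
ft_force: [-0.2, -0.8, -0.6]
grip_width: 0.0415
gripper_force: 31.5
```

step_arm:
  targets:
    - [[0,0,0.0015],[0,0,0]]
    - [[0,0,0.0015],[0,0,0]]
    - [[0,0,0.0015],[0,0,0]]

```text
time_s: 25.32
position: [0.477, -0.3572, 0.113]
tool_rot: [[-0.997, 0.077, 0.0], [0.077, 0.997, -0.0], [-0.0, -0.0, -1.0]]
ft_force: [-1.5, 1.5, 5.6]
grip_width: 0.0417
gripper_force: 31.9
```

step_arm:
  targets:
    - [[0,0,0],[0,0,0]]
    - [[0,0,0],[0,0,0]]
    - [[0,0,0],[0,0,0]]
    - [[0,0,0],[0,0,0]]
    - [[0,0,0],[0,0,0]]
    - [[0,0,-0.06],[0,0,0]]
    - [[0,0,-0.17],[0,0,0]]
    - [[0,0,-0.3],[0,0,0]]
    - [[0,0,-0.42],[0,0,0]]
    - [[0,0,-0.48],[0,0,0]]
  jaw: 85

```text
time_s: 26.15
position: [0.4775, -0.3578, 0.2613]
tool_rot: [[-0.997, 0.077, 0.004], [0.076, 0.997, -0.005], [-0.005, -0.005, -1.0]]
ft_force: [0.7, 0.1, 0.8]
grip_width: 0.085
gripper_force: 0.0
```

Run:
```python
from h import *
plan((.485,-.08,.25,55),(.49,.19,.22,25),(.5075,.325,.19,-5.5))
w=cam('wrist'); np.savez('/tmp/w10.npz',**w);tops(w,dict(box=(282,230)),win=70); save('w10.png',w['img'])
```

```text
t 26.15 at [ 0.4775 -0.3578  0.2613] yaw 85.61
(0.485, -0.08, 0.25, 55) -> [0.046, 0.9252, 0.0334] [-0.004, 0.0074, 0.6803] rows 6.7
(0.49, 0.19, 0.22, 25) -> [0.5026, 0.7468, 0.1] [0.0, 0.0, 0.6667] rows 6.5
(0.5075, 0.325, 0.19, -5.5) -> [0.3832, 0.243, 0.1] [0.0, 0.0, 0.6778] rows 4.3
box z 160.7 rect c [ 475.2 -356.5] size [41.7 43.6] ang 85.8 circ [ 476.6 -356.9] 57.5
```

View pics/w10.png

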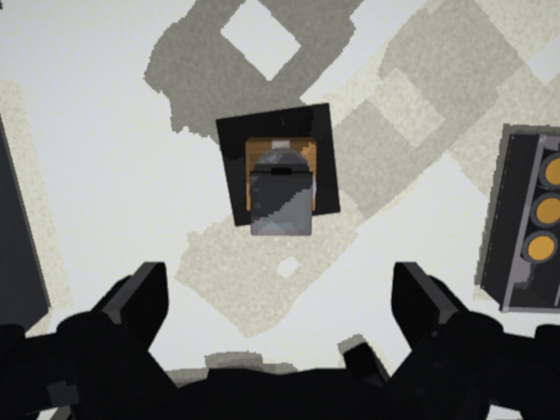

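The stack stands with the box at (281,200), z 161 mm, concentric within about 1 mm. Now the lens.

step_arm:
  targets:
    - [[0,0.12,0],[0,0,0.08]]
    - [[0.01,0.25,0],[0,0,0.2]]
    - [[0.02,0.38,0.01],[0,0,0.32]]
    - [[0.03,0.51,0.015],[0,0,0.44]]
    - [[0.035,0.64,0.02],[0,0,0.56]]
    - [[0.04,0.77,0.03],[0,0,0.65]]
    - [[0.045,0.9,0.033],[0,0,0.68]]
    - [[0.046,0.925,0.033],[0,0,0.68]]

```text
time_s: 26.87
position: [0.4837, -0.0747, 0.2464]
tool_rot: [[-0.821, 0.571, -0.001], [0.571, 0.821, 0.002], [0.001, 0.001, -1.0]]
ft_force: [0.7, -0.5, 0.8]
grip_width: 0.0855
gripper_force: 0.0
```

step_arm:
  targets:
    - [[0.07,0.1,0.01],[0,0,0.1]]
    - [[0.14,0.21,0.03],[0,0,0.22]]
    - [[0.21,0.32,0.05],[0,0,0.34]]
    - [[0.28,0.43,0.07],[0,0,0.46]]
    - [[0.36,0.54,0.08],[0,0,0.58]]
    - [[0.43,0.65,0.09],[0,0,0.66]]
    - [[0.5,0.745,0.1],[0,0,0.667]]
    - [[0.503,0.747,0.1],[0,0,0.667]]

```text
time_s: 27.53
position: [0.4885, 0.1953, 0.2157]
tool_rot: [[-0.427, 0.904, -0.001], [0.904, 0.427, 0.001], [0.002, -0.001, -1.0]]
ft_force: [0.1, 0.0, -0.1]
grip_width: 0.0848
gripper_force: 0.0
```

step_arm:
  targets:
    - [[0.1,0.07,0.02],[0,0,0.14]]
    - [[0.2,0.13,0.05],[0,0,0.28]]
    - [[0.3,0.19,0.08],[0,0,0.42]]
    - [[0.37,0.235,0.1],[0,0,0.56]]
    - [[0.383,0.243,0.1],[0,0,0.678]]
    - [[0.383,0.243,0.1],[0,0,0.678]]
    - [[0.383,0.243,0.1],[0,0,0.678]]
    - [[0.383,0.243,0.1],[0,0,0.678]]
    - [[0.383,0.243,0.1],[0,0,0.678]]

```text
time_s: 28.28
position: [0.5072, 0.3246, 0.187]
tool_rot: [[0.096, 0.995, 0.0], [0.995, -0.096, 0.0], [0.0, 0.0, -1.0]]
ft_force: [0.5, -0.4, -0.7]
grip_width: 0.085
gripper_force: 0.0
```

Run:
```python
from h import *
w=cam('wrist'); np.savez('/tmp/w11.npz',**w)
z=cloud(w)[...,2]; m=((z>.045)&(z<.056)).astype(np.uint8); m[300:]=0
n,l,st,ce=cv2.connectedComponentsWithStats(m); 
for i in range(1,n):
    if st[i,4]>800: u,v=ce[i].astype(int); print(u,v,st[i]); tops(w,{'lens':(u,v)},win=70)
plan((.5075,.3393,.1,-5.5),(.5075,.3393,.008,-5.5))
```

```text
278 172 [ 240  134   79   78 4844]
lens z 51.2 rect c [507.9 341.1] size [58.4 58.8] ang 84.6 circ [507.7 341. ] 59.8
t 28.33 at [0.5071 0.3247 0.187 ] yaw -5.51
(0.5075, 0.3393, 0.1, -5.5) -> [0.0486, -0.0036, 0.29] [0.0006, -0.0002, -0.0001] rows 2.1
(0.5075, 0.3393, 0.008, -5.5) -> [0.0, 0.0, 0.3067] [0.0, 0.0, 0.0] rows 2.2
```

step_arm:
  targets:
    - [[0.049,-0.002,0.1],[0,0,0]]
    - [[0.049,-0.002,0.22],[0,0,0]]
    - [[0.049,-0.002,0.34],[0,0,0]]
    - [[0.049,-0.002,0.46],[0,0,0]]
    - [[0.049,-0.002,0.55],[0,0,0]]
    - [[0.049,-0.002,0.585],[0,0,0]]
    - [[0.049,-0.002,0.597],[0,0,0]]
    - [[0.049,-0.002,0.597],[0,0,0]]
    - [[0.049,-0.002,0.597],[0,0,0]]
    - [[0.049,-0.002,0.597],[0,0,0]]

```text
time_s: 29.17
position: [0.5087, 0.3406, 0.0095]
tool_rot: [[0.096, 0.995, 0.003], [0.995, -0.096, 0.001], [0.002, 0.003, -1.0]]
ft_force: [-0.6, -0.9, 0.0]
grip_width: 0.085
gripper_force: 0.0
```

step_arm:
  targets:
    - [[0,0,0],[0,0,0]]
    - [[0,0,0],[0,0,0]]
    - [[0,0,0],[0,0,0]]

```text
time_s: 29.42
position: [0.5079, 0.3404, 0.0082]
tool_rot: [[0.096, 0.995, 0.001], [0.995, -0.096, 0.0], [0.001, 0.001, -1.0]]
ft_force: [-0.5, 0.2, 0.7]
grip_width: 0.085
gripper_force: 0.0
```

step_arm:
  targets:
    - [[0,0,0],[0,0,0]]
    - [[0,0,0],[0,0,0]]
    - [[0,0,0],[0,0,0]]
    - [[0,0,0],[0,0,0]]
    - [[0,0,0],[0,0,0]]
    - [[0,0,0],[0,0,0]]
    - [[0,0,0],[0,0,0]]
  jaw: 42
  grip_force: 40

```text
time_s: 30.0
position: [0.5079, 0.3404, 0.0079]
tool_rot: [[0.096, 0.995, 0.001], [0.995, -0.096, 0.0], [0.0, 0.001, -1.0]]
ft_force: [-1.1, -0.5, 5.5]
grip_width: 0.0592
gripper_force: 43.7
```

Run:
```python
from h import *
plan((.5075,.3393,.2,-5.5),(.56,.05,.2,-5.6),(.562,-.016,.2,-5.6))
# tote: compartment from first views: partition tops + floor extents
for n in ('top','scene'):
    d=dict(np.load('/tmp/%s.npz'%n)); w=cloud(d).reshape(-1,3); s=w[(w[:,2]>.043)&(w[:,2]<.056)&(w[:,0]>.44)&(w[:,0]<.69)&(w[:,1]>-.16)&(w[:,1]<.13)]
    print(n,'outer',cv2.minAreaRect((s[:,:2]*1000).astype(np.float32)))
    c,a=np.array([.5615,-.0145]),np.radians(-5.8); R=np.array([[np.cos(a),np.sin(a)],[-np.sin(a),np.cos(a)]]); q=(w[:,:2]-c)@R.T
    f=(w[:,2]<.010)&(np.abs(q[:,0])<.07)&(np.abs(q[:,1])<.06)
    print('floor',np.median(w[f,2]),'y',np.percentile(q[f,1],[0,1,99,100]))
    f=(w[:,2]<.010)&(np.abs(q[:,0])<.1)&(np.abs(q[:,1])<.03); print('x',np.percentile(q[f,0],[0,1,99,100]))
```

```text
t 30.0 at [0.5079 0.3404 0.0079] yaw -5.52
(0.5075, 0.3393, 0.2, -5.5) -> [-0.0035, -0.0005, -0.6403] [0.0007, -0.0003, -0.0004] rows 4.6
(0.56, 0.05, 0.2, -5.6) -> [-0.9431, 0.2666, 0.0] [0.0, 0.0, 0.0022] rows 7.1
(0.562, -0.016, 0.2, -5.6) -> [-0.2183, 0.0281, 0.0] [0.0, 0.0, 0.0] rows 1.6
top outer ((561.859130859375, -14.370185852050781), (224.0641632080078, 185.3448944091797), 83.58501434326172)
floor 0.0030136445538327264 y [-0.05998102 -0.05871069  0.05853234  0.0598866 ]
x [-0.09999983 -0.09781971  0.08558876  0.08804917]
scene outer ((562.662353515625, -15.960586547851562), (228.2294158935547, 186.64173889160156), 83.33827209472656)
floor 0.0042328034352723184 y [-0.05561965 -0.05317058  0.05169164  0.05898385]
x [-0.08686099 -0.08519786  0.09836685  0.09988549]
```

step_arm:
  targets:
    - [[0,0,-0.03],[0,0,0]]
    - [[0,0,-0.1],[0,0,0]]
    - [[0,0,-0.2],[0,0,0]]
    - [[0,0,-0.32],[0,0,0]]
    - [[-0.03,0.01,-0.44],[0,0,0]]
    - [[-0.12,0.034,-0.54],[0,0,0]]
    - [[-0.24,0.068,-0.6],[0,0,0]]
    - [[-0.36,0.102,-0.62],[0,0,0]]
    - [[-0.48,0.136,-0.62],[0,0,0]]
    - [[-0.6,0.17,-0.62],[0,0,0]]

```text
time_s: 30.83
position: [0.5408, 0.1546, 0.1939]
tool_rot: [[0.096, 0.995, -0.0], [0.995, -0.096, 0.0], [-0.0, -0.0, -1.0]]
ft_force: [0.6, 1.4, -4.4]
grip_width: 0.0591
gripper_force: 44.6
```

Run:
```python
from h import *
print(env.observe()['grip_width'],env.observe()['ft_force'])
plan((.562,-.0155,.19,-6.5),(.562,-.0155,.035,-6.5))
```

```text
0.059054659317443754 [ 0.64033152  1.40440043 -4.37255408]
t 30.83 at [0.5408 0.1546 0.1939] yaw -5.5
(0.562, -0.0155, 0.19, -6.5) -> [-0.5576, 0.1248, 0.0131] [-0.0002, 0.0, 0.0222] rows 4.1
(0.562, -0.0155, 0.035, -6.5) -> [0.0, 0.0, 0.5167] [0.0, 0.0, 0.0] rows 3.7
```

step_arm:
  targets:
    - [[-0.11,0.025,0],[0,0,0.01]]
    - [[-0.22,0.05,0],[0,0,0.02]]
    - [[-0.33,0.075,0],[0,0,0.022]]
    - [[-0.43,0.1,0.01],[0,0,0.022]]
    - [[-0.51,0.117,0.013],[0,0,0.022]]
    - [[-0.545,0.123,0.013],[0,0,0.022]]
    - [[-0.545,0.123,0.013],[0,0,0.022]]
    - [[-0.545,0.123,0.013],[0,0,0.022]]
    - [[-0.545,0.123,0.013],[0,0,0.022]]

```text
time_s: 31.58
position: [0.5618, -0.0089, 0.1896]
tool_rot: [[0.112, 0.994, -0.001], [0.994, -0.112, 0.001], [0.0, -0.001, -1.0]]
ft_force: [-0.1, 0.4, -3.2]
grip_width: 0.0588
gripper_force: 44.5
```

step_arm:
  targets:
    - [[0,0,0.08],[0,0,0]]
    - [[0,0,0.17],[0,0,0]]
    - [[0,0,0.26],[0,0,0]]
    - [[0,0,0.34],[0,0,0]]
    - [[0,0,0.4],[0,0,0]]
    - [[0,0,0.43],[0,0,0]]
    - [[0,0,0.43],[0,0,0]]
    - [[0,0,0.43],[0,0,0]]
    - [[0,0,0.43],[0,0,0]]

```text
time_s: 32.33
position: [0.5629, -0.0098, 0.062]
tool_rot: [[0.113, 0.994, 0.002], [0.994, -0.113, -0.001], [-0.0, 0.002, -1.0]]
ft_force: [0.0, 0.8, -3.9]
grip_width: 0.0587
gripper_force: 44.4
```

Run:
```python
from h import *
plan((.562,-.0155,.012,-6.5))
w=cam('wrist'); np.savez('/tmp/w12.npz',**w); save('w12.png',w['img'])
```

```text
t 32.33 at [ 0.5629 -0.0098  0.062 ] yaw -6.47
(0.562, -0.0155, 0.012, -6.5) -> [-0.0192, -0.0012, 0.1666] [0.0031, 0.0003, 0.0006] rows 1.2
```

View pics/w12.png

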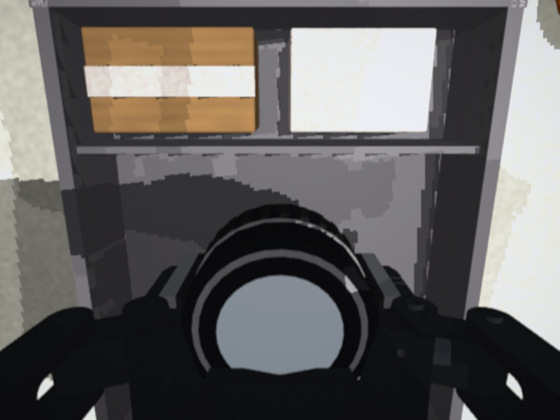

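The lens is held upright over the middle compartment, with the partition at v≈150 clear of it. I correct y by about 6 mm and lower it gently.

step_arm:
  targets:
    - [[-0.019,-0.001,0.03],[0,0,0]]
    - [[-0.019,-0.001,0.07],[0,0,0]]
    - [[-0.019,-0.001,0.11],[0,0,0]]
    - [[-0.019,-0.001,0.14],[0,0,0]]
    - [[-0.019,-0.001,0.157],[0,0,0]]
    - [[-0.019,-0.001,0.165],[0,0,0]]
    - [[-0.019,-0.001,0.165],[0,0,0]]
    - [[-0.019,-0.001,0.165],[0,0,0]]
    - [[-0.019,-0.001,0.165],[0,0,0]]

```text
time_s: 33.13
position: [0.5615, -0.0158, 0.0117]
tool_rot: [[0.113, 0.994, 0.001], [0.994, -0.113, -0.0], [-0.0, 0.001, -1.0]]
ft_force: [-0.4, 0.2, -4.2]
grip_width: 0.0586
gripper_force: 44.5
```

step_arm:
  targets:
    - [[0,0,0],[0,0,0]]
    - [[0,0,0],[0,0,0]]

```text
time_s: 33.3
position: [0.5614, -0.0157, 0.0115]
tool_rot: [[0.113, 0.994, 0.001], [0.994, -0.113, -0.0], [-0.0, 0.001, -1.0]]
ft_force: [-0.4, 0.1, -3.7]
grip_width: 0.0588
gripper_force: 44.5
```

step_arm:
  targets:
    - [[0,0,0.003],[0,0,0]]
    - [[0,0,0.005],[0,0,0]]
    - [[0,0,0.007],[0,0,0]]
    - [[0,0,0.007],[0,0,0]]
    - [[0,0,0.007],[0,0,0]]

```text
time_s: 33.72
position: [0.5611, -0.0157, 0.009]
tool_rot: [[0.113, 0.994, -0.0], [0.994, -0.113, 0.0], [0.0, -0.0, -1.0]]
ft_force: [0.3, 0.3, -3.4]
grip_width: 0.0589
gripper_force: 44.6
```

step_arm:
  targets:
    - [[0,0,0.002],[0,0,0]]
    - [[0,0,0.0025],[0,0,0]]
    - [[0,0,0.0025],[0,0,0]]

```text
time_s: 33.97
position: [0.5612, -0.0157, 0.0089]
tool_rot: [[0.113, 0.994, 0.0], [0.994, -0.113, -0.0], [-0.0, 0.0, -1.0]]
ft_force: [-2.9, 0.4, 6.0]
grip_width: 0.0585
gripper_force: 45.3
```

step_arm:
  targets:
    - [[0,0,0],[0,0,0]]
    - [[0,0,0],[0,0,0]]
    - [[0,0,0],[0,0,0]]
    - [[0,0,0],[0,0,0]]
    - [[0,0,0],[0,0,0]]
    - [[0,0,-0.08],[0,0,0]]
    - [[0,0,-0.2],[0,0,0]]
    - [[0,0,-0.33],[0,0,0]]
    - [[0,0,-0.46],[0,0,0]]
    - [[0,0,-0.59],[0,0,0]]
  jaw: 85

```text
time_s: 34.8
position: [0.5608, -0.0156, 0.1872]
tool_rot: [[0.113, 0.994, -0.0], [0.994, -0.113, 0.0], [0.0, -0.0, -1.0]]
ft_force: [0.7, -0.2, -0.2]
grip_width: 0.0852
gripper_force: 0.0
```

Run:
```python
from h import *
plan((.52,-.2,.27,38),(.477,-.35,.26,83),(.477,-.3572,.26,85.6))
w=cam('wrist'); np.savez('/tmp/w13.npz',**w)
z=cloud(w)[...,2]; m=((z>.042)&(z<.06)).astype(np.uint8); m[320:]=0
n,l,st,ce=cv2.connectedComponentsWithStats(m)
for i in range(1,n):
    if st[i,4]>1500: print(st[i],ce[i].round())
```

```text
t 34.8 at [ 0.5608 -0.0156  0.1872] yaw -6.51
(0.52, -0.2, 0.27, 38) -> [-0.626, -0.0654, -0.2761] [-0.0002, -0.0001, -0.9891] rows 6.2
(0.477, -0.35, 0.26, 83) -> [-0.3058, -0.4208, 0.0333] [0.0, 0.0, -1.0] rows 6.3
(0.477, -0.3572, 0.26, 85.6) -> [-0.0029, -0.0238, 0.0] [0.0, 0.0, -0.0578] rows 0.4
[ 474    0   86   51 3528] [516.  21.]
[  146    34   270   286 12566] [281. 165.]
[ 241  154   79   78 4736] [280. 193.]
```

step_arm:
  targets:
    - [[-0.06,-0.01,-0.06],[0,0,-0.1]]
    - [[-0.16,-0.02,-0.12],[0,0,-0.24]]
    - [[-0.26,-0.03,-0.18],[0,0,-0.38]]
    - [[-0.36,-0.04,-0.22],[0,0,-0.52]]
    - [[-0.46,-0.05,-0.25],[0,0,-0.66]]
    - [[-0.56,-0.06,-0.276],[0,0,-0.8]]
    - [[-0.62,-0.065,-0.276],[0,0,-0.94]]
    - [[-0.626,-0.065,-0.276],[0,0,-0.989]]

```text
time_s: 35.52
position: [0.5199, -0.2033, 0.268]
tool_rot: [[-0.617, 0.787, 0.0], [0.787, 0.617, -0.001], [-0.001, -0.0, -1.0]]
ft_force: [0.2, -0.3, 0.3]
grip_width: 0.085
gripper_force: 0.0
```

step_arm:
  targets:
    - [[-0.05,-0.07,0],[0,0,-0.14]]
    - [[-0.1,-0.14,0.01],[0,0,-0.28]]
    - [[-0.15,-0.21,0.02],[0,0,-0.42]]
    - [[-0.2,-0.28,0.03],[0,0,-0.56]]
    - [[-0.25,-0.35,0.033],[0,0,-0.7]]
    - [[-0.3,-0.42,0.033],[0,0,-0.84]]
    - [[-0.306,-0.421,0.033],[0,0,-0.98]]
    - [[-0.306,-0.421,0.033],[0,0,-1]]
    - [[-0.306,-0.421,0.033],[0,0,-1]]
    - [[-0.306,-0.421,0.033],[0,0,-1]]

```text
time_s: 36.35
position: [0.4777, -0.3495, 0.2581]
tool_rot: [[-0.992, 0.124, -0.0], [0.124, 0.992, 0.0], [0.0, 0.0, -1.0]]
ft_force: [-0.0, 0.5, -0.4]
grip_width: 0.0853
gripper_force: 0.0
```

Run:
```python
from h import *
w=cam('wrist'); tops(w,dict(box=(281,200)),win=70); 
plan((.477,-.3572,.15,85.6),(.477,-.3572,.113,85.6))
```

```text
box z 160.7 rect c [ 475.4 -356.4] size [41.7 44.5] ang 85.5 circ [ 476.5 -356.5] 57.7
t 36.4 at [ 0.4778 -0.3494  0.2582] yaw 82.91
(0.477, -0.3572, 0.15, 85.6) -> [-0.0007, -0.0261, 0.3608] [0.0, 0.0001, -0.0598] rows 2.6
(0.477, -0.3572, 0.113, 85.6) -> [0.0, 0.0, 0.1233] [0.0, 0.0, 0.0] rows 0.9
```

step_arm:
  targets:
    - [[0,-0.024,0.03],[0,0,-0.06]]
    - [[0,-0.024,0.12],[0,0,-0.06]]
    - [[0,-0.024,0.22],[0,0,-0.06]]
    - [[0,-0.024,0.32],[0,0,-0.06]]
    - [[0,-0.024,0.4],[0,0,-0.06]]
    - [[0,-0.024,0.45],[0,0,-0.06]]
    - [[0,-0.024,0.47],[0,0,-0.06]]
    - [[0,-0.024,0.47],[0,0,-0.06]]
    - [[0,-0.024,0.47],[0,0,-0.06]]
    - [[0,-0.024,0.47],[0,0,-0.06]]

```text
time_s: 37.23
position: [0.4772, -0.3576, 0.1186]
tool_rot: [[-0.997, 0.075, 0.002], [0.075, 0.997, -0.002], [-0.002, -0.002, -1.0]]
ft_force: [-0.2, -0.2, -0.2]
grip_width: 0.0849
gripper_force: 0.0
```

step_arm:
  targets:
    - [[0,0,0],[0,0,0]]
    - [[0,0,0],[0,0,0]]

```text
time_s: 37.4
position: [0.4769, -0.3575, 0.1181]
tool_rot: [[-0.997, 0.075, 0.001], [0.075, 0.997, -0.001], [-0.001, -0.001, -1.0]]
ft_force: [1.1, 0.9, 0.5]
grip_width: 0.0852
gripper_force: 0.0
```

Run:
```python
from h import *
plan((.477,-.3572,.113,85.6))
```

```text
t 37.4 at [ 0.4769 -0.3575  0.1181] yaw 85.69
(0.477, -0.3572, 0.113, 85.6) -> [-0.0003, 0.0012, 0.0171] [-0.0015, 0.0016, 0.0019] rows 0.1
```

step_arm:
  targets:
    - [[0,0.001,0.007],[0,0,0.001]]
    - [[0,0.001,0.014],[0,0,0.001]]
    - [[0,0.001,0.0155],[0,0,0.001]]
    - [[0,0.001,0.0155],[0,0,0.001]]
    - [[0,0.001,0.0155],[0,0,0.001]]

```text
time_s: 37.82
position: [0.4766, -0.3571, 0.1124]
tool_rot: [[-0.997, 0.076, -0.0], [0.076, 0.997, 0.0], [0.0, 0.0, -1.0]]
ft_force: [0.8, 0.7, -0.1]
grip_width: 0.0853
gripper_force: 0.0
```

step_arm:
  targets:
    - [[0,0,0],[0,0,0]]
    - [[0,0,0],[0,0,0]]
    - [[0,0,0],[0,0,0]]
    - [[0,0,0],[0,0,0]]
    - [[0,0,0],[0,0,0]]
    - [[0,0,0],[0,0,0]]
    - [[0,0,0],[0,0,0]]
    - [[0,0,0],[0,0,0]]
  jaw: 25
  grip_force: 30

```text
time_s: 38.48
position: [0.4767, -0.3571, 0.1126]
tool_rot: [[-0.997, 0.076, 0.0], [0.076, 0.997, -0.0], [-0.0, -0.0, -1.0]]
ft_force: [-0.7, -0.8, 1.1]
grip_width: 0.0415
gripper_force: 31.2
```

Run:
```python
from h import *
plan((.477,-.3572,.26,85.6),(.465,-.18,.26,85.6),(.45,.11,.22,85.6),(.4358,.354,.15,85.6))
```

```text
t 38.48 at [ 0.4767 -0.3571  0.1126] yaw 85.65
(0.477, -0.3572, 0.26, 85.6) -> [-0.0012, -0.0002, -0.4912] [-0.0003, 0.0003, 0.001] rows 3.5
(0.465, -0.18, 0.26, 85.6) -> [0.0852, 0.5859, 0.0] [0.0, 0.0, 0.0] rows 4.3
(0.45, 0.11, 0.22, 85.6) -> [0.124, 0.96, 0.1333] [0.0, 0.0, 0.0] rows 7.0
(0.4358, 0.354, 0.15, 85.6) -> [0.1096, 0.8073, 0.2333] [0.0, 0.0, 0.0] rows 6.1
```

step_arm:
  targets:
    - [[0,0,-0.03],[0,0,0]]
    - [[0,0,-0.1],[0,0,0]]
    - [[0,0,-0.2],[0,0,0]]
    - [[0,0,-0.32],[0,0,0]]
    - [[0.005,0.03,-0.42],[0,0,0]]
    - [[0.015,0.1,-0.47],[0,0,0]]
    - [[0.03,0.2,-0.49],[0,0,0]]
    - [[0.045,0.32,-0.49],[0,0,0]]
    - [[0.065,0.45,-0.49],[0,0,0]]
    - [[0.085,0.58,-0.49],[0,0,0]]

```text
time_s: 39.32
position: [0.4637, -0.1799, 0.2599]
tool_rot: [[-0.997, 0.077, -0.0], [0.077, 0.997, 0.0], [0.0, 0.0, -1.0]]
ft_force: [1.5, 0.5, -1.5]
grip_width: 0.0417
gripper_force: 31.1
```

step_arm:
  targets:
    - [[0.017,0.13,0.01],[0,0,0]]
    - [[0.034,0.26,0.03],[0,0,0]]
    - [[0.05,0.39,0.05],[0,0,0]]
    - [[0.067,0.52,0.07],[0,0,0]]
    - [[0.084,0.65,0.09],[0,0,0]]
    - [[0.1,0.78,0.11],[0,0,0]]
    - [[0.117,0.9,0.13],[0,0,0]]
    - [[0.124,0.96,0.133],[0,0,0]]

```text
time_s: 39.98
position: [0.4476, 0.1118, 0.2192]
tool_rot: [[-0.997, 0.073, -0.002], [0.073, 0.997, 0.001], [0.002, 0.001, -1.0]]
ft_force: [-0.6, -1.2, -2.0]
grip_width: 0.0417
gripper_force: 31.1
```

Run:
```python
from h import *
print(env.observe()['grip_width'])
plan((.4355,.354,.15,85.6),(.4355,.354,.03,85.6))
```

```text
0.04172749993511441
t 39.98 at [0.4476 0.1118 0.2192] yaw 85.8
(0.4355, 0.354, 0.15, 85.6) -> [0.0989, 0.8021, 0.2315] [0.001, -0.0025, 0.0044] rows 6.0
(0.4355, 0.354, 0.03, 85.6) -> [0.0, 0.0, 0.4] [0.0, 0.0, 0.0] rows 2.9
```

step_arm:
  targets:
    - [[0.016,0.13,0.02],[0,0,0]]
    - [[0.032,0.26,0.06],[0,0,0]]
    - [[0.048,0.39,0.1],[0,0,0]]
    - [[0.064,0.52,0.14],[0,0,0]]
    - [[0.08,0.65,0.18],[0,0,0.004]]
    - [[0.094,0.76,0.22],[0,0,0.004]]
    - [[0.099,0.802,0.24],[0,0,0.004]]
    - [[0.099,0.802,0.28],[0,0,0.004]]
    - [[0.099,0.802,0.28],[0,0,0.004]]
    - [[0.099,0.802,0.28],[0,0,0.004]]

```text
time_s: 40.82
position: [0.4376, 0.3501, 0.1357]
tool_rot: [[-0.997, 0.079, -0.001], [0.079, 0.997, -0.001], [0.001, -0.001, -1.0]]
ft_force: [0.1, 0.4, -2.0]
grip_width: 0.0413
gripper_force: 31.3
```

step_arm:
  targets:
    - [[0,0,0.1],[0,0,0]]
    - [[0,0,0.2],[0,0,0]]
    - [[0,0,0.28],[0,0,0]]
    - [[0,0,0.34],[0,0,0]]
    - [[0,0,0.36],[0,0,0]]
    - [[0,0,0.36],[0,0,0]]
    - [[0,0,0.36],[0,0,0]]
    - [[0,0,0.36],[0,0,0]]

```text
time_s: 41.48
position: [0.4387, 0.3507, 0.0293]
tool_rot: [[-0.997, 0.079, 0.003], [0.079, 0.997, 0.001], [-0.002, 0.001, -1.0]]
ft_force: [0.7, -0.7, -1.0]
grip_width: 0.0415
gripper_force: 31.3
```

Run:
```python
from h import *
plan((.4355,.354,.0125,85.6))
```

```text
t 41.48 at [0.4387 0.3507 0.0293] yaw 85.45
(0.4355, 0.354, 0.0125, 85.6) -> [0.0118, 0.0099, 0.056] [0.0019, 0.0031, -0.0034] rows 0.4
```

step_arm:
  targets:
    - [[0.01,0.01,0.02],[0,0,-0.003]]
    - [[0.01,0.01,0.04],[0,0,-0.003]]
    - [[0.01,0.01,0.05],[0,0,-0.003]]
    - [[0.01,0.01,0.053],[0,0,-0.003]]
    - [[0.01,0.01,0.053],[0,0,-0.003]]
    - [[0.01,0.01,0.053],[0,0,-0.003]]
    - [[0.01,0.01,0.053],[0,0,-0.003]]
    - [[0.01,0.01,0.053],[0,0,-0.003]]

```text
time_s: 42.15
position: [0.4352, 0.3538, 0.0119]
tool_rot: [[-0.997, 0.077, 0.0], [0.077, 0.997, 0.0], [-0.0, 0.0, -1.0]]
ft_force: [0.3, 0.1, -1.0]
grip_width: 0.0413
gripper_force: 31.3
```

Run:
```python
from h import *
plan((.4355,.354,.0096,85.6))
```

```text
t 42.15 at [0.4352 0.3538 0.0119] yaw 85.61
(0.4355, 0.354, 0.0096, 85.6) -> [-0.0011, 0.0007, 0.0076] [0.0002, 0.0003, 0.0001] rows 0.1
```

step_arm:
  targets:
    - [[-0.001,0.001,0.004],[0,0,0]]
    - [[-0.001,0.001,0.007],[0,0,0]]
    - [[-0.001,0.001,0.009],[0,0,0]]
    - [[-0.001,0.001,0.009],[0,0,0]]
    - [[-0.001,0.001,0.009],[0,0,0]]

```text
time_s: 42.57
position: [0.4355, 0.3541, 0.0097]
tool_rot: [[-0.997, 0.077, 0.001], [0.077, 0.997, 0.0], [-0.001, 0.0, -1.0]]
ft_force: [-2.2, -2.2, 5.2]
grip_width: 0.0412
gripper_force: 32.1
```

step_arm:
  targets:
    - [[0,0,0],[0,0,0]]
    - [[0,0,0],[0,0,0]]
    - [[0,0,0],[0,0,0]]
    - [[0,0,0],[0,0,0]]
    - [[0,0,0],[0,0,0]]
    - [[0,0,-0.08],[0,0,0]]
    - [[0,0,-0.2],[0,0,0]]
    - [[0,0,-0.33],[0,0,0]]
    - [[0,0,-0.46],[0,0,0]]
    - [[0,0,-0.59],[0,0,0]]
  jaw: 85

```text
time_s: 43.4
position: [0.435, 0.3539, 0.1879]
tool_rot: [[-0.997, 0.077, -0.0], [0.077, 0.997, -0.0], [0.0, -0.0, -1.0]]
ft_force: [0.2, -0.4, -0.8]
grip_width: 0.0848
gripper_force: 0.0
```

Run:
```python
from h import *
w=cam('wrist'); tops(w,dict(box=(281,205)),win=60)
plan((.46,.10,.22,58),(.48,-.17,.22,25),(.4776,-.35,.19,-5))
```

```text
box z 57.7 rect c [434.4 354.8] size [41.8 43.8] ang 85.7 circ [435.5 354.8] 57.5
t 43.45 at [0.4375 0.3553 0.1959] yaw 85.62
(0.46, 0.1, 0.22, 58) -> [-0.1406, -0.8424, -0.0845] [0.012, 0.0118, 0.6138] rows 6.2
(0.48, -0.17, 0.22, 25) -> [-0.5335, -0.7279, 0.0] [0.0, 0.0, 0.7333] rows 6.5
(0.4776, -0.35, 0.19, -5) -> [-0.5404, -0.2608, 0.1] [0.0, 0.0, 0.6667] rows 4.4
```

The box is back on its spot within 1 mm. Next is the tin.

step_arm:
  targets:
    - [[-0.02,-0.12,-0.02],[0,0,0.08]]
    - [[-0.04,-0.25,-0.04],[0,0,0.2]]
    - [[-0.06,-0.38,-0.06],[0,0,0.32]]
    - [[-0.085,-0.51,-0.08],[0,0,0.44]]
    - [[-0.107,-0.64,-0.09],[0,0,0.55]]
    - [[-0.13,-0.77,-0.1],[0,0,0.61]]
    - [[-0.14,-0.84,-0.1],[0,0,0.614]]

```text
time_s: 44.03
position: [0.4583, 0.0964, 0.2164]
tool_rot: [[-0.845, 0.534, 0.001], [0.534, 0.845, -0.001], [-0.002, -0.0, -1.0]]
ft_force: [0.4, -0.0, -1.1]
grip_width: 0.0844
gripper_force: 0.0
```

step_arm:
  targets:
    - [[-0.075,-0.1,0],[0,0,0.1]]
    - [[-0.15,-0.21,0],[0,0,0.22]]
    - [[-0.225,-0.31,0],[0,0,0.34]]
    - [[-0.3,-0.41,0],[0,0,0.46]]
    - [[-0.38,-0.52,0],[0,0,0.58]]
    - [[-0.46,-0.62,0],[0,0,0.7]]
    - [[-0.53,-0.725,0],[0,0,0.733]]
    - [[-0.533,-0.728,0],[0,0,0.733]]

```text
time_s: 44.7
position: [0.4778, -0.176, 0.2154]
tool_rot: [[-0.416, 0.909, 0.0], [0.909, 0.416, -0.002], [-0.002, -0.001, -1.0]]
ft_force: [-0.7, 0.0, -1.1]
grip_width: 0.085
gripper_force: 0.0
```

step_arm:
  targets:
    - [[-0.11,-0.053,0.02],[0,0,0.14]]
    - [[-0.22,-0.106,0.04],[0,0,0.28]]
    - [[-0.33,-0.16,0.06],[0,0,0.42]]
    - [[-0.44,-0.212,0.08],[0,0,0.55]]
    - [[-0.52,-0.25,0.1],[0,0,0.65]]
    - [[-0.54,-0.261,0.1],[0,0,0.667]]
    - [[-0.54,-0.261,0.1],[0,0,0.667]]
    - [[-0.54,-0.261,0.1],[0,0,0.667]]
    - [[-0.54,-0.261,0.1],[0,0,0.667]]

```text
time_s: 45.45
position: [0.4754, -0.3489, 0.1864]
tool_rot: [[0.085, 0.996, 0.0], [0.996, -0.085, 0.0], [0.0, 0.0, -1.0]]
ft_force: [-0.8, 0.4, 0.5]
grip_width: 0.085
gripper_force: 0.0
```

Run:
```python
from h import *
w=cam('wrist'); z=cloud(w)[...,2]; m=((z>.095)&(z<.115)).astype(np.uint8); m[290:]=0
v,u=np.argwhere(m).mean(0).astype(int); tops(w,dict(tin=(u,v)),win=70)
plan((.4776,-.3567,.075,-5))
```

```text
tin z 105.6 rect c [ 477.5 -355.5] size [55.1 54.4] ang 83.7 circ [ 477.3 -355.5] 55.4
t 45.5 at [ 0.4755 -0.3488  0.1866] yaw -4.88
(0.4776, -0.3567, 0.075, -5) -> [-0.0255, 0.0091, 0.3719] [0.0005, 0.0002, 0.0026] rows 2.7
```

step_arm:
  targets:
    - [[-0.025,0.008,0.05],[0,0,0.002]]
    - [[-0.025,0.008,0.15],[0,0,0.002]]
    - [[-0.025,0.008,0.25],[0,0,0.002]]
    - [[-0.025,0.008,0.34],[0,0,0.002]]
    - [[-0.025,0.008,0.38],[0,0,0.002]]
    - [[-0.025,0.008,0.4],[0,0,0.002]]
    - [[-0.025,0.008,0.4],[0,0,0.002]]
    - [[-0.025,0.008,0.4],[0,0,0.002]]
    - [[-0.025,0.008,0.4],[0,0,0.002]]
    - [[-0.025,0.008,0.4],[0,0,0.002]]

```text
time_s: 46.33
position: [0.4773, -0.3582, 0.0673]
tool_rot: [[0.089, 0.996, 0.002], [0.996, -0.089, -0.002], [-0.002, 0.002, -1.0]]
ft_force: [1.1, 0.5, -0.2]
grip_width: 0.0847
gripper_force: 0.0
```

Run:
```python
from h import *
w=cam('wrist');w=cam('wrist');plan((.4776,-.3567,.0604,-5))
```

```text
t 46.43 at [ 0.4771 -0.3581  0.0669] yaw -5.11
(0.4776, -0.3567, 0.0604, -5) -> [0.0049, 0.0011, 0.0216] [0.0014, 0.0013, -0.0024] rows 0.2
```

step_arm:
  targets:
    - [[0.004,0.002,0.008],[0,0,-0.002]]
    - [[0.004,0.002,0.016],[0,0,-0.002]]
    - [[0.004,0.002,0.0205],[0,0,-0.002]]
    - [[0.004,0.002,0.0205],[0,0,-0.002]]
    - [[0.004,0.002,0.0205],[0,0,-0.002]]
    - [[0.004,0.002,0.0205],[0,0,-0.002]]

```text
time_s: 46.93
position: [0.4776, -0.3569, 0.0599]
tool_rot: [[0.088, 0.996, -0.0], [0.996, -0.088, 0.0], [0.0, -0.0, -1.0]]
ft_force: [-0.6, -0.3, 0.3]
grip_width: 0.0851
gripper_force: 0.0
```

step_arm:
  targets:
    - [[0,0,0],[0,0,0]]
    - [[0,0,0],[0,0,0]]
    - [[0,0,0],[0,0,0]]
    - [[0,0,0],[0,0,0]]
    - [[0,0,0],[0,0,0]]
    - [[0,0,0],[0,0,0]]
    - [[0,0,0],[0,0,0]]
  jaw: 35
  grip_force: 40

```text
time_s: 47.52
position: [0.4777, -0.357, 0.0601]
tool_rot: [[0.088, 0.996, 0.0], [0.996, -0.088, -0.0], [-0.0, 0.0, -1.0]]
ft_force: [1.3, -0.1, 2.7]
grip_width: 0.0534
gripper_force: 42.3
```

Run:
```python
from h import *
plan((.4776,-.3567,.22,-5),(.495,-.18,.22,-5),(.505,.11,.22,-5),(.5133,.41,.15,-5))
```

```text
t 47.52 at [ 0.4777 -0.357   0.0601] yaw -5.03
(0.4776, -0.3567, 0.22, -5) -> [0.0006, -0.0003, -0.5329] [0.0006, 0.0005, -0.0006] rows 3.8
(0.495, -0.18, 0.22, -5) -> [0.5918, 0.0064, 0.0] [0.0, 0.0, 0.0] rows 4.3
(0.505, 0.11, 0.22, -5) -> [0.9659, -0.051, 0.0] [0.0, 0.0, 0.0] rows 7.0
(0.5133, 0.41, 0.15, -5) -> [0.9986, -0.0596, 0.2333] [0.0, 0.0, 0.0] rows 7.4
```

step_arm:
  targets:
    - [[0,0,-0.03],[0,0,0]]
    - [[0,0,-0.1],[0,0,0]]
    - [[0,0,-0.2],[0,0,0]]
    - [[0,0,-0.32],[0,0,0]]
    - [[0.02,0,-0.43],[0,0,0]]
    - [[0.1,0.001,-0.5],[0,0,0]]
    - [[0.2,0.002,-0.53],[0,0,0]]
    - [[0.32,0.003,-0.53],[0,0,0]]
    - [[0.45,0.005,-0.53],[0,0,0]]
    - [[0.58,0.006,-0.53],[0,0,0]]

```text
time_s: 48.35
position: [0.494, -0.182, 0.2191]
tool_rot: [[0.088, 0.996, -0.001], [0.996, -0.088, 0.0], [0.0, -0.001, -1.0]]
ft_force: [0.3, -0.5, -2.1]
grip_width: 0.0531
gripper_force: 42.7
```

step_arm:
  targets:
    - [[0.13,-0.007,0],[0,0,0]]
    - [[0.26,-0.014,0],[0,0,0]]
    - [[0.39,-0.02,0],[0,0,0]]
    - [[0.52,-0.027,0],[0,0,0]]
    - [[0.65,-0.034,0],[0,0,0]]
    - [[0.78,-0.041,0],[0,0,0]]
    - [[0.91,-0.048,0],[0,0,0]]
    - [[0.966,-0.051,0],[0,0,0]]

```text
time_s: 49.02
position: [0.5037, 0.1103, 0.219]
tool_rot: [[0.085, 0.996, -0.001], [0.996, -0.085, 0.001], [0.001, -0.001, -1.0]]
ft_force: [-0.6, 0.0, -2.7]
grip_width: 0.0533
gripper_force: 42.7
```

Run:
```python
from h import *
print(env.observe()['grip_width'])
plan((.5133,.41,.15,-5),(.5133,.41,.03,-5))
```

```text
0.05333517601032738
t 49.02 at [0.5037 0.1103 0.219 ] yaw -4.86
(0.5133, 0.41, 0.15, -5) -> [0.9979, -0.0525, 0.2311] [-0.0014, -0.0013, 0.0031] rows 7.4
(0.5133, 0.41, 0.03, -5) -> [0.0, 0.0, 0.4] [0.0, 0.0, 0.0] rows 2.9
```

step_arm:
  targets:
    - [[0.13,-0.007,0.01],[0,0,0]]
    - [[0.26,-0.014,0.03],[0,0,0]]
    - [[0.39,-0.02,0.06],[0,0,0]]
    - [[0.52,-0.027,0.1],[0,0,0]]
    - [[0.65,-0.034,0.14],[0,0,0]]
    - [[0.78,-0.041,0.18],[0,0,0.003]]
    - [[0.9,-0.047,0.22],[0,0,0.003]]
    - [[0.97,-0.051,0.231],[0,0,0.003]]
    - [[0.99,-0.0525,0.231],[0,0,0.003]]
    - [[0.99,-0.0525,0.231],[0,0,0.003]]

```text
time_s: 49.85
position: [0.5144, 0.4047, 0.1489]
tool_rot: [[0.088, 0.996, -0.001], [0.996, -0.088, -0.001], [-0.001, -0.001, -1.0]]
ft_force: [-0.5, -0.5, -2.3]
grip_width: 0.0534
gripper_force: 42.7
```

step_arm:
  targets:
    - [[0,0,0.1],[0,0,0]]
    - [[0,0,0.2],[0,0,0]]
    - [[0,0,0.29],[0,0,0]]
    - [[0,0,0.36],[0,0,0]]
    - [[0,0,0.39],[0,0,0]]
    - [[0,0,0.39],[0,0,0]]
    - [[0,0,0.39],[0,0,0]]
    - [[0,0,0.39],[0,0,0]]

```text
time_s: 50.52
position: [0.5161, 0.4036, 0.0346]
tool_rot: [[0.09, 0.996, 0.003], [0.996, -0.09, 0.001], [0.002, 0.003, -1.0]]
ft_force: [-0.0, -0.3, -2.6]
grip_width: 0.0531
gripper_force: 42.8
```

Run:
```python
from h import *
plan((.5133,.41,.012,-5))
```

```text
t 50.52 at [0.5161 0.4036 0.0346] yaw -5.19
(0.5133, 0.41, 0.012, -5) -> [0.0202, -0.0114, 0.0755] [0.0034, -0.0021, -0.0042] rows 0.6
```

step_arm:
  targets:
    - [[0.02,-0.009,0.02],[0,0,-0.004]]
    - [[0.02,-0.009,0.045],[0,0,-0.004]]
    - [[0.02,-0.009,0.06],[0,0,-0.004]]
    - [[0.02,-0.009,0.067],[0,0,-0.004]]
    - [[0.02,-0.009,0.067],[0,0,-0.004]]
    - [[0.02,-0.009,0.067],[0,0,-0.004]]
    - [[0.02,-0.009,0.067],[0,0,-0.004]]
    - [[0.02,-0.009,0.067],[0,0,-0.004]]

```text
time_s: 51.18
position: [0.5131, 0.4098, 0.0128]
tool_rot: [[0.087, 0.996, 0.0], [0.996, -0.087, 0.0], [0.0, 0.0, -1.0]]
ft_force: [0.6, -0.1, -2.3]
grip_width: 0.0529
gripper_force: 42.8
```

Run:
```python
from h import *
plan((.5133,.41,.0091,-5))
```

```text
t 51.18 at [0.5131 0.4098 0.0128] yaw -4.99
(0.5133, 0.41, 0.0091, -5) -> [0.0006, 0.0005, 0.0122] [0.0006, -0.0003, 0.0003] rows 0.1
```

step_arm:
  targets:
    - [[0.0005,0.0005,0.006],[0,0,0]]
    - [[0.0005,0.0005,0.01],[0,0,0]]
    - [[0.0005,0.0005,0.0135],[0,0,0]]
    - [[0.0005,0.0005,0.0135],[0,0,0]]
    - [[0.0005,0.0005,0.0135],[0,0,0]]

```text
time_s: 51.6
position: [0.5132, 0.41, 0.0091]
tool_rot: [[0.087, 0.996, 0.0], [0.996, -0.087, 0.0], [0.0, 0.0, -1.0]]
ft_force: [-2.0, -2.0, 5.2]
grip_width: 0.053
gripper_force: 43.3
```

Contact. I release and go for the carton, which was released at (478.0, −357.9, 8.2 mm), yaw −4.5°.

step_arm:
  targets:
    - [[0,0,0],[0,0,0]]
    - [[0,0,0],[0,0,0]]
    - [[0,0,0],[0,0,0]]
    - [[0,0,0],[0,0,0]]
    - [[0,0,0],[0,0,0]]
    - [[0,0,-0.08],[0,0,0]]
    - [[0,0,-0.2],[0,0,0]]
    - [[0,0,-0.33],[0,0,0]]
    - [[-0.03,0,-0.46],[0,0,0]]
    - [[-0.12,0.007,-0.57],[0,0,0]]
  jaw: 85

```text
time_s: 52.43
position: [0.5118, 0.3764, 0.1813]
tool_rot: [[0.084, 0.996, 0.002], [0.996, -0.084, 0.002], [0.002, 0.002, -1.0]]
ft_force: [0.6, -0.7, 0.6]
grip_width: 0.085
gripper_force: 0.0
```

Run:
```python
from h import *
w=cam('wrist'); z=cloud(w)[...,2]; m=((z>.048)&(z<.057)).astype(np.uint8); m[290:]=0
n,l,st,ce=cv2.connectedComponentsWithStats(m)
for i in range(1,n):
    if st[i,4]>1500: tops(w,{'tin':tuple(ce[i].astype(int))},win=70)
plan((.505,.10,.19,-5),(.49,-.18,.19,-5),(.478,-.35,.15,-4.5))
```

```text
tin z 54.6 rect c [512.7 411.2] size [54.  54.5] ang 85.2 circ [512.7 411. ] 54.9
t 52.48 at [0.5143 0.3722 0.188 ] yaw -5.0
(0.505, 0.1, 0.19, -5) -> [-0.9064, 0.0482, -0.0103] [0.014, -0.0058, -0.0] rows 6.5
(0.49, -0.18, 0.19, -5) -> [-0.9341, 0.0315, 0.0] [0.0, 0.0, 0.0] rows 6.7
(0.478, -0.35, 0.15, -4.5) -> [-0.568, 0.0095, 0.1333] [0.0, 0.0, -0.0111] rows 4.2
```

The tin is back within about 0.5 mm of its first reading.

step_arm:
  targets:
    - [[-0.13,0.006,0],[0,0,0]]
    - [[-0.26,0.012,0],[0,0,0]]
    - [[-0.39,0.018,0],[0,0,0]]
    - [[-0.52,0.025,0],[0,0,0]]
    - [[-0.65,0.032,0],[0,0,0]]
    - [[-0.78,0.04,0],[0,0,0]]
    - [[-0.9,0.046,0],[0,0,0]]

```text
time_s: 53.07
position: [0.502, 0.1024, 0.1786]
tool_rot: [[0.087, 0.996, 0.0], [0.996, -0.087, -0.0], [-0.0, 0.0, -1.0]]
ft_force: [1.5, -0.1, -0.3]
grip_width: 0.0848
gripper_force: 0.0
```

step_arm:
  targets:
    - [[-0.13,0.004,0],[0,0,0]]
    - [[-0.26,0.008,0],[0,0,0]]
    - [[-0.39,0.013,0],[0,0,0]]
    - [[-0.52,0.018,0],[0,0,0]]
    - [[-0.65,0.022,0],[0,0,0]]
    - [[-0.78,0.026,0],[0,0,0]]
    - [[-0.91,0.03,0],[0,0,0]]
    - [[-0.934,0.0315,0],[0,0,0]]

```text
time_s: 53.73
position: [0.4871, -0.1808, 0.1783]
tool_rot: [[0.091, 0.996, 0.0], [0.996, -0.091, -0.002], [-0.002, 0.001, -1.0]]
ft_force: [-0.2, -0.8, 1.0]
grip_width: 0.0847
gripper_force: 0.0
```

step_arm:
  targets:
    - [[-0.12,0.002,0.02],[0,0,0]]
    - [[-0.24,0.004,0.05],[0,0,-0.005]]
    - [[-0.36,0.006,0.08],[0,0,-0.011]]
    - [[-0.47,0.008,0.11],[0,0,-0.011]]
    - [[-0.55,0.0095,0.133],[0,0,-0.011]]
    - [[-0.57,0.0095,0.133],[0,0,-0.011]]
    - [[-0.57,0.0095,0.133],[0,0,-0.011]]
    - [[-0.57,0.0095,0.133],[0,0,-0.011]]
    - [[-0.57,0.0095,0.133],[0,0,-0.011]]

```text
time_s: 54.48
position: [0.4759, -0.3447, 0.1392]
tool_rot: [[0.077, 0.997, 0.0], [0.997, -0.077, 0.0], [0.0, 0.0, -1.0]]
ft_force: [0.3, 0.4, -0.3]
grip_width: 0.0851
gripper_force: 0.0
```

Run:
```python
from h import *
w=cam('wrist'); z=cloud(w)[...,2]; m=((z>.048)&(z<.06)).astype(np.uint8); m[290:]=0
v,u=np.argwhere(m).mean(0).astype(int); tops(w,dict(carton=(u,v)),win=90)
plan((.478,-.3579,.02,-4.5))
```

```text
carton z 53.5 rect c [ 477.7 -355.9] size [66.  66.7] ang 85.6 circ [ 477.8 -356.3] 91.7
t 54.53 at [ 0.4759 -0.3448  0.1393] yaw -4.4
(0.478, -0.3579, 0.02, -4.5) -> [-0.043, 0.0101, 0.3978] [0.0006, 0.0003, 0.0022] rows 2.9
```

step_arm:
  targets:
    - [[-0.043,0.009,0.04],[0,0,0]]
    - [[-0.043,0.009,0.14],[0,0,0]]
    - [[-0.043,0.009,0.24],[0,0,0]]
    - [[-0.043,0.009,0.34],[0,0,0]]
    - [[-0.043,0.009,0.4],[0,0,0]]
    - [[-0.043,0.009,0.42],[0,0,0]]
    - [[-0.043,0.009,0.42],[0,0,0]]
    - [[-0.043,0.009,0.42],[0,0,0]]
    - [[-0.043,0.009,0.42],[0,0,0]]
    - [[-0.043,0.009,0.42],[0,0,0]]

```text
time_s: 55.37
position: [0.4777, -0.3596, 0.0143]
tool_rot: [[0.078, 0.997, 0.002], [0.997, -0.078, -0.002], [-0.002, 0.002, -1.0]]
ft_force: [-0.7, -0.4, 0.1]
grip_width: 0.0848
gripper_force: 0.0
```

Run:
```python
from h import *
w=cam('wrist');w=cam('wrist');plan((.478,-.3579,.0082,-4.5))
```

```text
t 55.47 at [ 0.4775 -0.3595  0.0138] yaw -4.48
(0.478, -0.3579, 0.0082, -4.5) -> [0.0055, 0.0013, 0.0187] [0.0017, 0.0016, 0.0004] rows 0.1
```

step_arm:
  targets:
    - [[0.005,0.002,0.008],[0,0,0]]
    - [[0.005,0.002,0.015],[0,0,0]]
    - [[0.005,0.002,0.0175],[0,0,0]]
    - [[0.005,0.002,0.0175],[0,0,0]]
    - [[0.005,0.002,0.0175],[0,0,0]]
    - [[0.005,0.002,0.0175],[0,0,0]]

```text
time_s: 55.97
position: [0.4779, -0.3578, 0.0075]
tool_rot: [[0.078, 0.997, 0.0], [0.997, -0.078, -0.0], [-0.0, 0.0, -1.0]]
ft_force: [0.3, 0.2, 0.4]
grip_width: 0.0849
gripper_force: 0.0
```

step_arm:
  targets:
    - [[0,0,0],[0,0,0]]
    - [[0,0,0],[0,0,0]]
    - [[0,0,0],[0,0,0]]
    - [[0,0,0],[0,0,0]]
    - [[0,0,0],[0,0,0]]
    - [[0,0,0],[0,0,0]]
  jaw: 50

```text
time_s: 56.47
position: [0.478, -0.3579, 0.0077]
tool_rot: [[0.078, 0.997, 0.0], [0.997, -0.078, -0.0], [-0.0, 0.0, -1.0]]
ft_force: [1.6, 0.0, 2.5]
grip_width: 0.0656
gripper_force: 45.8
```

Run:
```python
from h import *
plan((.478,-.3579,.2,-4.5),(.485,-.16,.2,-4.5),(.495,.12,.2,-4.5),(.501,.2665,.15,-4.5))
```

```text
t 56.47 at [ 0.478  -0.3579  0.0077] yaw -4.49
(0.478, -0.3579, 0.2, -4.5) -> [-0.0001, 0.0003, -0.641] [0.0005, 0.0004, 0.0003] rows 4.6
(0.485, -0.16, 0.2, -4.5) -> [0.6595, -0.0285, 0.0] [0.0, 0.0, 0.0] rows 4.7
(0.495, 0.12, 0.2, -4.5) -> [0.9331, -0.04, 0.0] [0.0, 0.0, 0.0] rows 6.7
(0.501, 0.2665, 0.15, -4.5) -> [0.4884, -0.0184, 0.1667] [0.0, 0.0, 0.0] rows 3.7
```

step_arm:
  targets:
    - [[0,0,-0.03],[0,0,0]]
    - [[0,0,-0.12],[0,0,0]]
    - [[0,0,-0.25],[0,0,0]]
    - [[0,0,-0.38],[0,0,0]]
    - [[0.06,-0.003,-0.5],[0,0,0]]
    - [[0.17,-0.007,-0.6],[0,0,0]]
    - [[0.29,-0.012,-0.64],[0,0,0]]
    - [[0.42,-0.018,-0.64],[0,0,0]]
    - [[0.55,-0.024,-0.64],[0,0,0]]
    - [[0.66,-0.0285,-0.64],[0,0,0]]

```text
time_s: 57.3
position: [0.4839, -0.1572, 0.1999]
tool_rot: [[0.078, 0.997, -0.001], [0.997, -0.078, 0.001], [0.001, -0.001, -1.0]]
ft_force: [1.2, -0.4, -2.9]
grip_width: 0.0657
gripper_force: 46.3
```

step_arm:
  targets:
    - [[0.13,-0.006,0],[0,0,0]]
    - [[0.26,-0.012,0],[0,0,0]]
    - [[0.39,-0.017,0],[0,0,0]]
    - [[0.52,-0.022,0],[0,0,0]]
    - [[0.65,-0.028,0],[0,0,0]]
    - [[0.78,-0.034,0],[0,0,0]]
    - [[0.88,-0.038,0],[0,0,0]]
    - [[0.933,-0.04,0],[0,0,0]]
    - [[0.933,-0.04,0],[0,0,0]]

```text
time_s: 58.05
position: [0.4939, 0.1232, 0.1995]
tool_rot: [[0.074, 0.997, -0.001], [0.997, -0.074, 0.001], [0.001, -0.001, -1.0]]
ft_force: [-1.1, -0.8, -3.4]
grip_width: 0.0654
gripper_force: 46.3
```

Run:
```python
from h import *
print(env.observe()['grip_width'])
plan((.5006,.2665,.13,-4.5),(.5006,.2665,.03,-4.5))
```

```text
0.06544804891073272
t 58.05 at [0.4939 0.1232 0.1995] yaw -4.26
(0.5006, 0.2665, 0.13, -4.5) -> [0.4779, -0.0129, 0.2319] [-0.0014, -0.0008, 0.0052] rows 3.8
(0.5006, 0.2665, 0.03, -4.5) -> [0.0, 0.0, 0.3333] [0.0, 0.0, 0.0] rows 2.4
```

step_arm:
  targets:
    - [[0.12,-0.003,0.02],[0,0,0]]
    - [[0.24,-0.006,0.06],[0,0,0.002]]
    - [[0.35,-0.009,0.11],[0,0,0.005]]
    - [[0.44,-0.012,0.17],[0,0,0.005]]
    - [[0.475,-0.013,0.22],[0,0,0.005]]
    - [[0.475,-0.013,0.232],[0,0,0.005]]
    - [[0.475,-0.013,0.232],[0,0,0.005]]
    - [[0.475,-0.013,0.232],[0,0,0.005]]

```text
time_s: 58.72
position: [0.5023, 0.2615, 0.1304]
tool_rot: [[0.083, 0.997, 0.0], [0.997, -0.083, -0.0], [-0.0, 0.0, -1.0]]
ft_force: [0.5, -0.1, -2.3]
grip_width: 0.0655
gripper_force: 46.1
```

step_arm:
  targets:
    - [[0,0,0.1],[0,0,0]]
    - [[0,0,0.19],[0,0,0]]
    - [[0,0,0.26],[0,0,0]]
    - [[0,0,0.3],[0,0,0]]
    - [[0,0,0.32],[0,0,0]]
    - [[0,0,0.32],[0,0,0]]
    - [[0,0,0.32],[0,0,0]]
    - [[0,0,0.32],[0,0,0]]

```text
time_s: 59.38
position: [0.5029, 0.2625, 0.0353]
tool_rot: [[0.083, 0.997, 0.003], [0.997, -0.083, 0.001], [0.001, 0.002, -1.0]]
ft_force: [-0.1, 0.8, -2.1]
grip_width: 0.0658
gripper_force: 46.2
```

Run:
```python
from h import *
plan((.5006,.2665,.010,-4.5))
```

```text
t 59.38 at [0.5029 0.2625 0.0353] yaw -4.74
(0.5006, 0.2665, 0.01, -4.5) -> [0.0127, -0.009, 0.0845] [0.0031, -0.0011, -0.0053] rows 0.6
```

step_arm:
  targets:
    - [[0.0127,-0.007,0.02],[0,0,-0.005]]
    - [[0.0127,-0.007,0.045],[0,0,-0.005]]
    - [[0.0127,-0.007,0.065],[0,0,-0.005]]
    - [[0.0127,-0.007,0.078],[0,0,-0.005]]
    - [[0.0127,-0.007,0.078],[0,0,-0.005]]
    - [[0.0127,-0.007,0.078],[0,0,-0.005]]
    - [[0.0127,-0.007,0.078],[0,0,-0.005]]
    - [[0.0127,-0.007,0.078],[0,0,-0.005]]

```text
time_s: 60.05
position: [0.5004, 0.2666, 0.0107]
tool_rot: [[0.078, 0.997, 0.001], [0.997, -0.078, 0.0], [0.0, 0.001, -1.0]]
ft_force: [-0.5, -0.7, -2.3]
grip_width: 0.0655
gripper_force: 46.2
```

Run:
```python
from h import *
plan((.5006,.2665,.0067,-4.5))
```

```text
t 60.05 at [0.5004 0.2666 0.0107] yaw -4.49
(0.5006, 0.2665, 0.0067, -4.5) -> [-0.0003, 0.0005, 0.0134] [0.0007, -0.0002, 0.0003] rows 0.1
```

step_arm:
  targets:
    - [[0,0.0005,0.006],[0,0,0]]
    - [[0,0.0005,0.011],[0,0,0]]
    - [[0,0.0005,0.0142],[0,0,0]]
    - [[0,0.0005,0.0142],[0,0,0]]
    - [[0,0.0005,0.0142],[0,0,0]]

```text
time_s: 60.47
position: [0.5005, 0.2666, 0.0067]
tool_rot: [[0.078, 0.997, 0.0], [0.997, -0.078, 0.0], [0.0, 0.0, -1.0]]
ft_force: [-1.7, -0.8, 5.1]
grip_width: 0.0654
gripper_force: 46.8
```

step_arm:
  targets:
    - [[0,0,0],[0,0,0]]
    - [[0,0,0],[0,0,0]]
    - [[0,0,0],[0,0,0]]
    - [[0,0,0],[0,0,0]]
    - [[0,0,-0.08],[0,0,0]]
    - [[0,0,-0.2],[0,0,0]]
    - [[0,0,-0.33],[0,0,0]]
    - [[0,0,-0.46],[0,0,0]]
    - [[0,0,-0.59],[0,0,0]]
    - [[0,0,-0.72],[0,0,0]]
  jaw: 85

```text
time_s: 61.3
position: [0.5, 0.2665, 0.2243]
tool_rot: [[0.078, 0.997, 0.0], [0.997, -0.078, 0.0], [0.0, 0.0, -1.0]]
ft_force: [0.0, -0.4, 0.9]
grip_width: 0.0851
gripper_force: 0.0
```

step_arm:
  targets:
    - [[0.08,0,-0.1],[0,0,0]]
    - [[0.16,0,-0.2],[0,0,0]]
    - [[0.2,0,-0.3],[0,0,0]]
    - [[0.2,0,-0.35],[0,0,0]]
    - [[0.2,0,-0.35],[0,0,0]]
    - [[0.2,0,-0.35],[0,0,0]]
    - [[0.2,0,-0.35],[0,0,0]]
    - [[0.2,0,-0.35],[0,0,0]]

```text
time_s: 61.97
position: [0.5049, 0.3259, 0.3256]
tool_rot: [[0.079, 0.997, -0.003], [0.997, -0.079, -0.001], [-0.001, -0.003, -1.0]]
ft_force: [0.4, 1.1, -0.4]
grip_width: 0.0849
gripper_force: 0.0
```

Run:
```python
from h import *
w=cam('wrist'); s=cam('scene'); save('fin.png',np.hstack([w['img'],s['img'][:,150:][:, :240]])[:, :800])
plan(); z=cloud(w)[...,2]
m=((z>.045)&(z<.075)).astype(np.uint8); m[300:]=0
n,l,st,ce=cv2.connectedComponentsWithStats(m)
for i in range(1,n):
    if st[i,4]>600: tops(w,{str(ce[i].round()):tuple(ce[i].astype(int))},win=60)
print('lens'); tops(s,{'lens':tuple(int(round(x)) for x in (lambda p:(p[:2]/p[2]))(s['K']@(s['R']@np.array([.5612,-.0157,.052])+s['t'])))},win=25)
```

```text
t 62.07 at [0.505  0.326  0.3261] yaw -4.51
[356.  25.] z 68.5 rect c [590.4 462. ] size [43. 43.] ang 87.8 circ [590.6 461.9] 44.7
[282.  85.] z 54.6 rect c [512.7 411.5] size [54.1 53.8] ang 85.6 circ [512.9 411.1] 55.0
[217. 145.] z 57.4 rect c [436.8 355.2] size [41.  43.8] ang 85.6 circ [437.3 355.2] 57.1
[280. 215.] z 52.4 rect c [500.6 268.3] size [66.3 66.2] ang 85.6 circ [500.  268.3] 91.8
[474. 264.] z 48.4 rect c [727.9 189.4] size [58.8 61.7] ang 48.0 circ [728.2 189.6] 62.7
lens
lens z 52.6 rect c [564.  -14.4] size [62.4 57.9] ang 47.3 circ [563.7 -15.2] 64.0
```

View pics/fin.png

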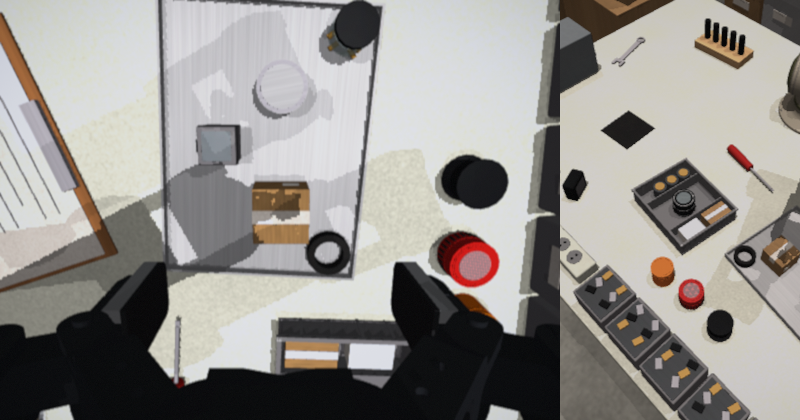

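The tin (282,88), box (218,145), carton (280,213), jar (356,25) and tape (328,252) all stand where they began, within about 1 mm. The lens is upright in the middle compartment and the mat is clear. I'm handing in the job.

```bash
python3 -c "
from rig import close_job
print(close_job())"
```

```text
the job is handed in; nothing more can be done
None
```

The job is handed in at about 62 s of the 136 s allowed: the lens stands upright in the tote's middle compartment, the carton, tin and parts box are back upright within about 1 mm of where they first stood, and the jar and tape roll are undisturbed.

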